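Change the work radio's battery and put the flat packs on charge

TASK

Switch the work radio off by turning its volume knob fully anticlockwise, and only then take its flat battery pack off and fit the charged pack from the charger in its place. Put that flat pack and every other flat pack on the worktop onto the charger, one to a shoe, and slide every pack fully home until its latch holds it. Leave the radio switched off and do not disturb the tape measure, the tub of screws and the pencil.

Things in the scene. Friction and masses are not known exactly. Their poses are not given: they have to be found in the camera images.
- volume (a joint): volume and off knob of the radio; rad; 0 = turned fully anticlockwise (seen from above) against its stop, which is off; grows clockwise up to 4.2; friction about 0.03 N m, stays where it is left
- volume_grip (a point): on the upright axis of the knob, on top of the radio, at the height to grip: 37 mm above the radio's top, 7 mm below the knob's top. The knob has a bar grip 14 mm thick, 40 mm long and 32 mm high; x of this point lies along the bar and turns with it (white mark towards its -x end), y across it
- radio: Black and yellow work radio, 170 mm deep (x), 230 mm wide (y), top at 102 mm; does not move. Origin: centre of its underside, front at -x. On top: the battery shoe (centred 54 mm to +y) and the volume knob (60 mm to -y, its foot 6 mm high). Behind the shoe a yellow block 42 mm high
- radio_shoe (a point): Battery shoe on the radio: where a pack's origin lies, with the same axes, when fully home; its z is the deck that the pack slides on, 106 mm above the worktop. Same rail and latch as bay_1. A flat pack is latched on it at the start. To take a pack off, pull it straight back along -x by 75 mm or more (past the latch), then lift
- bay_1 (a point): Charger shoe 1: where a pack's origin lies, with the same axes, when fully home; z is the deck, 22 mm above the worktop. T rail on it: stem 24 mm wide, head 36 mm wide, 7.5 to 14 mm above the deck (2 mm play each side and in height), rounded nose at x = -27 mm. Bring a pack down in line 75 to 90 mm short of home, about 1 mm over the deck, and slide it along +x
- bay_2 (a point): Charger shoe 2, the same as bay_1. Latch of every shoe: in the last 20 mm before home the pack's tooth passes under a sprung steel ball (5 to 15 N to push past, in or out), then a wall stops the pack at home; about 1 mm play there. The latch box hangs over x = 18 mm and beyond, 31 to 54 mm above the deck
- bay_3 (a point): Charger shoe 3, the same as bay_1 and bay_2
- bay_4 (a point): Charger shoe 4, the same as bay_1 and bay_2
- charger: Black and yellow four-shoe charger, 200 mm deep (x -110 to +90 mm), 310 mm wide (y), fixed to the worktop. Origin at worktop level, front at -x. The shoes lie side by side 76 mm apart, bay_1 to bay_4 from -y to +y, each at x = -2 mm; the back is 68 mm high
- radio_pack: Flat slide-on battery pack (one red lamp), starts latched on the radio. 84 long, 54 wide, 56 mm high. Origin: centre of its underside; +x to its plug end, which goes on first. Grip the black, yellow-topped housing: 46 mm wide (y), x -42 to +10 mm, 22 to 56 mm high; keep fingertips above the grey part below 22 mm. About 0.32 kg
- flat_1: Flat battery pack (one red lamp on top), same model as radio_pack, standing upright on the worktop left of the charger; two or three of flat_1 to flat_3 are there. Underside of every pack: a channel open at the plug end for the rail, mouth 28 mm wide between lips 5.5 mm thick, inside 40 mm wide and up to 16 mm; closed at x -42 to -30 mm
- flat_2: Flat battery pack, the same as flat_1. Every pack has a rounded tooth up to 26 mm high across its plug end (x 32 to 42 mm), behind which the latch drops
- flat_3: Flat battery pack, the same as flat_1
- charged_1: Charged battery pack (four green lamps on top), the same model as radio_pack; starts latched in bay_1. Exactly one of charged_1 to charged_4 is there
- charged_2: Charged battery pack (four green lamps on top), the same model as radio_pack; starts latched in bay_2. Exactly one of charged_1 to charged_4 is there
- charged_3: Charged battery pack (four green lamps on top), the same model as radio_pack; starts latched in bay_3. Exactly one of charged_1 to charged_4 is there
- charged_4: Charged battery pack (four green lamps on top), the same model as radio_pack; starts latched in bay_4. Exactly one of charged_1 to charged_4 is there
- tape: Yellow tape measure, bystander, 70 x 42 x 66 mm; origin: centre of its underside
- screw_tub: Clear tub of screws, bystander, 84 mm across, 50 mm high; origin: centre of its underside
- pencil: Flat red carpenter's pencil, bystander, 180 mm long; origin: under its middle
There are look-alikes about, which are no part of the job. What is shaped like the flat_1 but purple or turquoise is not meant.

How it is judged:
On the way:
1. the radio is switched off (knob against its anticlockwise stop) while its flat pack is still latched on it (value of joint volume below 0.08 rad and x of radio_pack in the frame of radio_shoe between -0.0025 and 0.0025 m and y of radio_pack in the frame of radio_shoe between -0.004 and 0.004 m and z of radio_pack in the frame of radio_shoe between -0.003 and 0.003 m and angle between radio_pack's own z axis and vertical below 0.06 rad), for 0.2 s.
At the end, for the whole second after the job is handed in: The knob is within 0.08 rad of its off stop; the charged pack is home on the radio and every flat pack is home on a shoe of the charger (within 2.5 mm along the rail, 4 mm across, 3 mm in height, 0.06 rad level), released and at rest (value of joint volume below 0.08 rad and x of charged_1 in the frame of radio_shoe between -0.0025 and 0.0025 m and y of charged_1 in the frame of radio_shoe between -0.004 and 0.004 m and z of charged_1 in the frame of radio_shoe between -0.003 and 0.003 m and angle between each of charged_1, charged_2, charged_3, charged_4's own z axis and vertical below 0.06 rad and x of charged_2 in the frame of radio_shoe between -0.0025 and 0.0025 m and y of charged_2 in the frame of radio_shoe between -0.004 and 0.004 m and z of charged_2 in the frame of radio_shoe between -0.003 and 0.003 m and x of charged_3 in the frame of radio_shoe between -0.0025 and 0.0025 m and y of charged_3 in the frame of radio_shoe between -0.004 and 0.004 m and z of charged_3 in the frame of radio_shoe between -0.003 and 0.003 m and x of charged_4 in the frame of radio_shoe between -0.0025 and 0.0025 m and y of charged_4 in the frame of radio_shoe between -0.004 and 0.004 m and z of charged_4 in the frame of radio_shoe between -0.003 and 0.003 m and ((x of radio_pack in the frame of bay_1 between -0.0025 and 0.0025 m and y of radio_pack in the frame of bay_1 between -0.004 and 0.004 m and z of radio_pack in the frame of bay_1 between -0.003 and 0.003 m and angle between radio_pack's own z axis and vertical below 0.06 rad) or (x of radio_pack in the frame of bay_2 between -0.0025 and 0.0025 m and y of radio_pack in the frame of bay_2 between -0.004 and 0.004 m and z of radio_pack in the frame of bay_2 between -0.003 and 0.003 m and angle between radio_pack's own z axis and vertical below 0.06 rad) or (x of radio_pack in the frame of bay_3 between -0.0025 and 0.0025 m and y of radio_pack in the frame of bay_3 between -0.004 and 0.004 m and z of radio_pack in the frame of bay_3 between -0.003 and 0.003 m and angle between radio_pack's own z axis and vertical below 0.06 rad) or (x of radio_pack in the frame of bay_4 between -0.0025 and 0.0025 m and y of radio_pack in the frame of bay_4 between -0.004 and 0.004 m and z of radio_pack in the frame of bay_4 between -0.003 and 0.003 m and angle between radio_pack's own z axis and vertical below 0.06 rad)) and ((x of flat_1 in the frame of bay_1 between -0.0025 and 0.0025 m and y of flat_1 in the frame of bay_1 between -0.004 and 0.004 m and z of flat_1 in the frame of bay_1 between -0.003 and 0.003 m and angle between flat_1's own z axis and vertical below 0.06 rad) or (x of flat_1 in the frame of bay_2 between -0.0025 and 0.0025 m and y of flat_1 in the frame of bay_2 between -0.004 and 0.004 m and z of flat_1 in the frame of bay_2 between -0.003 and 0.003 m and angle between flat_1's own z axis and vertical below 0.06 rad) or (x of flat_1 in the frame of bay_3 between -0.0025 and 0.0025 m and y of flat_1 in the frame of bay_3 between -0.004 and 0.004 m and z of flat_1 in the frame of bay_3 between -0.003 and 0.003 m and angle between flat_1's own z axis and vertical below 0.06 rad) or (x of flat_1 in the frame of bay_4 between -0.0025 and 0.0025 m and y of flat_1 in the frame of bay_4 between -0.004 and 0.004 m and z of flat_1 in the frame of bay_4 between -0.003 and 0.003 m and angle between flat_1's own z axis and vertical below 0.06 rad)) and ((x of flat_2 in the frame of bay_1 between -0.0025 and 0.0025 m and y of flat_2 in the frame of bay_1 between -0.004 and 0.004 m and z of flat_2 in the frame of bay_1 between -0.003 and 0.003 m and angle between flat_2's own z axis and vertical below 0.06 rad) or (x of flat_2 in the frame of bay_2 between -0.0025 and 0.0025 m and y of flat_2 in the frame of bay_2 between -0.004 and 0.004 m and z of flat_2 in the frame of bay_2 between -0.003 and 0.003 m and angle between flat_2's own z axis and vertical below 0.06 rad) or (x of flat_2 in the frame of bay_3 between -0.0025 and 0.0025 m and y of flat_2 in the frame of bay_3 between -0.004 and 0.004 m and z of flat_2 in the frame of bay_3 between -0.003 and 0.003 m and angle between flat_2's own z axis and vertical below 0.06 rad) or (x of flat_2 in the frame of bay_4 between -0.0025 and 0.0025 m and y of flat_2 in the frame of bay_4 between -0.004 and 0.004 m and z of flat_2 in the frame of bay_4 between -0.003 and 0.003 m and angle between flat_2's own z axis and vertical below 0.06 rad)) and ((x of flat_3 in the frame of bay_1 between -0.0025 and 0.0025 m and y of flat_3 in the frame of bay_1 between -0.004 and 0.004 m and z of flat_3 in the frame of bay_1 between -0.003 and 0.003 m and angle between flat_3's own z axis and vertical below 0.06 rad) or (x of flat_3 in the frame of bay_2 between -0.0025 and 0.0025 m and y of flat_3 in the frame of bay_2 between -0.004 and 0.004 m and z of flat_3 in the frame of bay_2 between -0.003 and 0.003 m and angle between flat_3's own z axis and vertical below 0.06 rad) or (x of flat_3 in the frame of bay_3 between -0.0025 and 0.0025 m and y of flat_3 in the frame of bay_3 between -0.004 and 0.004 m and z of flat_3 in the frame of bay_3 between -0.003 and 0.003 m and angle between flat_3's own z axis and vertical below 0.06 rad) or (x of flat_3 in the frame of bay_4 between -0.0025 and 0.0025 m and y of flat_3 in the frame of bay_4 between -0.004 and 0.004 m and z of flat_3 in the frame of bay_4 between -0.003 and 0.003 m and angle between flat_3's own z axis and vertical below 0.06 rad)) and linear speed of each of radio_pack, flat_1, flat_2, flat_3, charged_1, charged_2, charged_3, charged_4 below 0.01 m/s); the robot touches nothing.
It fails at once if the tape is knocked more than 50 mm away (distance of tape from where it was at the start of the episode above 0.05 m).
It fails at once if the screw tub is knocked more than 50 mm away or over (distance of screw_tub from where it was at the start of the episode above 0.05 m or angle between screw_tub's own z axis and vertical above 0.5 rad).
It fails at once if the pencil is knocked more than 50 mm away (distance of pencil from where it was at the start of the episode above 0.05 m).
Of charged_1, charged_2, charged_3, charged_4 only 1 to 1 are there at a start; the rules pass over those that are not, and their reading is None.
Of flat_1, flat_2, flat_3 only 2 to 3 are there at a start; the rules pass over those that are not, and their reading is None.
At some moment in a run one of flat_1, flat_2, flat_3 may be knocked a few centimetres aside while the robot is not near it.
It also fails if it takes over 210 s, if anything falls off the work surface, if the arm or the gripper's body presses on something with over 40 N, if the wrist force passes 120 N, or if a joint passes its speed limit or range.

ROBOT

A 7-joint arm with a two-finger parallel gripper is mounted at the origin on the work surface. World frame = base frame: x ahead of the robot, y to its left, z up, the work surface at z = 0. Lengths are in m, angles in rad, forces in N, time in s.
With the tool pointing down it reaches from about 0.425 to 0.825 m from the base axis. Payload 3.6 kg.
Tool frame: the origin (TCP) lies at the very end of the fingers, on their centre line; the grasp point (between the pads) lies 19 mm behind it; z points along the fingers, y is the line along which they close (so a half turn about z gives the same grasp; the last joint's range is limited). The gripper opens to 93 mm and grips with 3 to 60 N. Pads are 15 mm wide; open, the fingers measure 128 mm over their backs; the gripper's body (75 mm by 188 mm) begins 65 mm behind the grasp point.
Start: joints at [-1.308, 0.615, -0.013, 1.423, 0.008, 1.103, -0.04], TCP at [0.186, 0.623, 0.219] pointing down, gripper open.
Joint ranges: [-3.12, 3.12], [-0.3, 2.06], [-1.34, 1.32], [0.26, 2.42], [-1.36, 4.5], [0.01, 1.98], [-2.84, 2.84]. Speed limits (rad/s): [2.79, 2.79, 3.14, 3.14, 3.14, 3.14, 3.14].

INTERFACE

Orientations are given as a rotation vector (axis times angle).
In Python, from bench import ctrl, viewer gives the robot as it stands. The module is installed in compiled form; this text tells all that it offers.
- The arm moves only by the shell command python3 -m creep 'ROWS'. ROWS is JSON, a list of rows, each an object of numbers: "claw": the opening, from 0 (shut) to 1 (fully open); "tx", "ty", "tz": the shift along the world's x, y, z in cm; "spin": the turn about the world's z in rad. In form: [{"claw": .., "tx": .., "ty": .., "tz": .., "spin": ..}, ...]. A call has exactly 5 rows; each row is the pose to reach, as a shift and turn from the pose commanded when the call began; what a row does not reach only later rows make up. A row lasts 1/12 s, in which the tool goes at most 41.7 mm and 7.16 degrees, less where a joint would pass 70% of its speed; a pose out of reach is approached as far as the arm can. A call with a gripper value outside its range is refused whole. The fingers move at their own pace and stop on an object; the grip force is fixed at half the most. Time passes only in rows, so rows that repeat a pose let the fingers close, or fill a call up. It gives the time, the measured TCP pose, the force, the opening and the grip force at its end, in the units of the state.
- ctrl.get_state(): the state, without advancing time (a new reading comes with each control period).
- viewer.camera(name): name is "scene" or "top"; returns the picture (384x512x3 uint8, red, green, blue); there is no depth.
- viewer.calibration(name): a dict with "K" (3x3 intrinsics, pixels), "world_from_camera" (4x4, takes a point from camera to world coordinates). Camera axes: x right, y down, z forward; pixel columns grow to the right and rows downward; lengths in m; the calibration is good to about 2 mm. A picture is of the moment at which its call begins. calibration takes no time and is no camera call.
- ctrl.sign_off(): hands the job in; it is judged then, once.
The state is a dict: "time": time; "joint_pos": joint angles; "qvel": joint speeds; "joint_efforts": joint torques, N m; "ee_pos": TCP position; "eef_rot": TCP orientation; "force": force on the tool from outside, world axes, zero at the start; "ft_torque": the same for the moment, N m; "opening": finger opening in m; "gripper_force": force on a finger pad.
Only numpy, scipy, OpenCV 4.12 (cv2) and the standard library are available. Lean on these libraries where they do the work, as an engineer would, in place of code of your own. Each camera call takes 0.05 s, during which the arm holds its last target. There are 200 camera calls.

## Working session

There is one attempt and no reset: what is moved stays moved. The work goes in short steps, Python scripts to look and compute and a shell command to move; the robot and the scene stay as the last step left them, time stands still between calls to the robot, and variables do not carry over. Pictures are saved under pics/ and viewed, at most 14 in all, crops included, and the job is handed in when it is done.

```bash
mkdir -p pics; python3 - <<'E'
from bench import ctrl, viewer
import cv2,numpy as np
np.set_printoptions(precision=4,suppress=True)
for n in ("scene","top"):
    im=viewer.camera(n); np.save(f"pics/{n}0.npy",im)
    cv2.imwrite(f"pics/{n}0.png",cv2.resize(im[:,:,::-1],(800,600),interpolation=cv2.INTER_CUBIC))
    c=viewer.calibration(n); print(n,c["K"],c["world_from_camera"])
s=ctrl.get_state(); print(s)
E
```

```text
scene [[359.7235   0.     253.7403]
 [  0.     359.7235 196.889 ]
 [  0.       0.       1.    ]] [[-0.635   0.5136 -0.577   1.0359]
 [ 0.7724  0.4109 -0.4843  0.4969]
 [-0.0117 -0.7532 -0.6576  0.7781]
 [ 0.      0.      0.      1.    ]]
top [[473.5223   0.     259.4921]
 [  0.     473.5223 194.3394]
 [  0.       0.       1.    ]] [[-0.0043 -0.9861  0.1658  0.2292]
 [-0.9998  0.001  -0.0198  0.036 ]
 [ 0.0194 -0.1659 -0.986   1.2804]
 [ 0.      0.      0.      1.    ]]
{'time': 0.1, 'joint_pos': array([-1.3075,  0.6158, -0.0126,  1.4247,  0.0081,  1.1034, -0.0404]), 'qvel': array([ 0.0016, -0.0027,  0.    , -0.0027,  0.0002,  0.001 ,  0.0001]), 'joint_efforts': array([  0.0012, -46.0042,   0.2101, -16.6245,  -0.0611,   0.0169,
         0.0001]), 'ee_pos': array([0.1855, 0.6222, 0.2176]), 'eef_rot': array([-0.4535, -3.1083,  0.0036]), 'force': array([ 0.672 , -0.1178, -0.859 ]), 'ft_torque': array([-0.011 ,  0.0041, -0.004 ]), 'gripper_force': 0.0, 'opening': 0.09288086762563363}
```

View pics/top0.png

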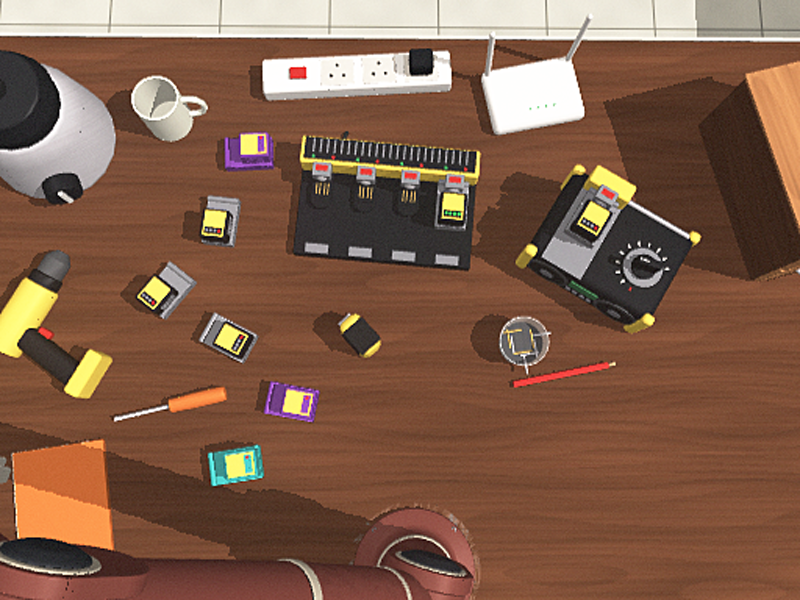

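View pics/scene0.png

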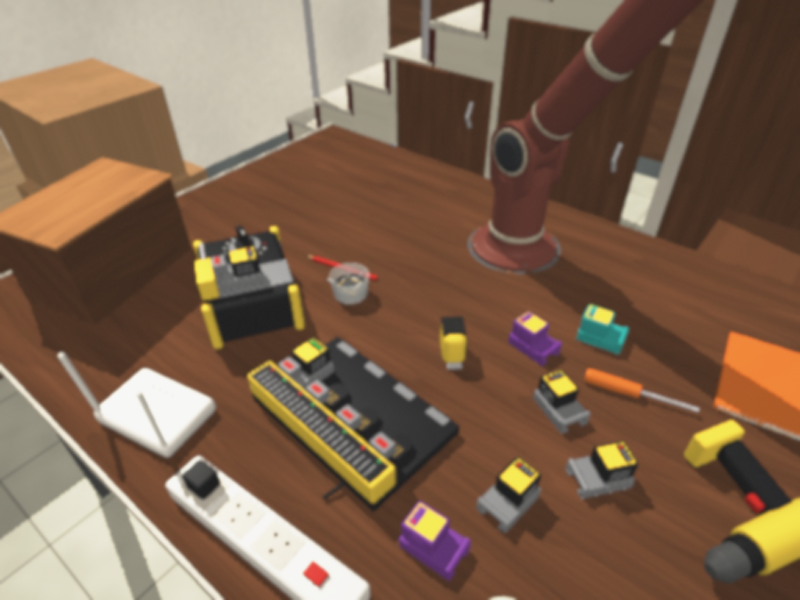

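```bash
python3 - <<'E'
import cv2,numpy as np
t=np.load("pics/top0.npy")[:,:,::-1]
def crop(n,im,x0,y0,w,h,s):
    c=cv2.resize(im[y0:y0+h,x0:x0+w],None,fx=s,fy=s,interpolation=cv2.INTER_CUBIC)
    for x in range((x0+9)//10*10,x0+w,10):
        cv2.line(c,((x-x0)*s,0),((x-x0)*s,(8 if x%50 else 20)),(255,255,255),1)
        if x%50==0: cv2.putText(c,str(x),((x-x0)*s+2,20),0,.45,(0,255,255),1)
    for y in range((y0+9)//10*10,y0+h,10):
        cv2.line(c,(0,(y-y0)*s),((8 if y%50 else 20),(y-y0)*s),(255,255,255),1)
        if y%50==0: cv2.putText(c,str(y),(2,(y-y0)*s-2),0,.45,(0,255,255),1)
    cv2.imwrite(f"pics/{n}.png",c); print(c.shape)
crop("c_rad",t,325,95,130,120,5) if 0 else crop("c_rad",t,325,95,133,120,5)
crop("c_chg",t,180,80,133,100,6)
crop("c_flat",t,80,115,100,125,4) if 0 else crop("c_flat",t,80,118,100,118,5)
E
```

```text
(600, 665, 3)
(600, 798, 3)
(590, 500, 3)
```

View pics/c_rad.png

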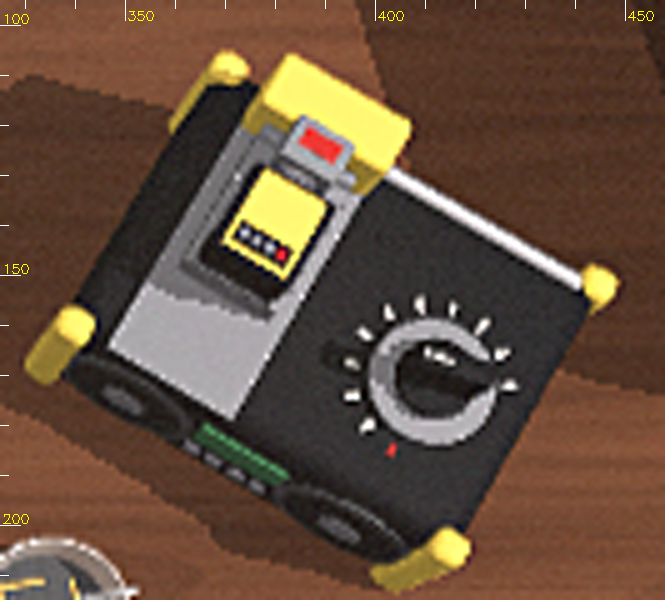

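View pics/c_chg.png

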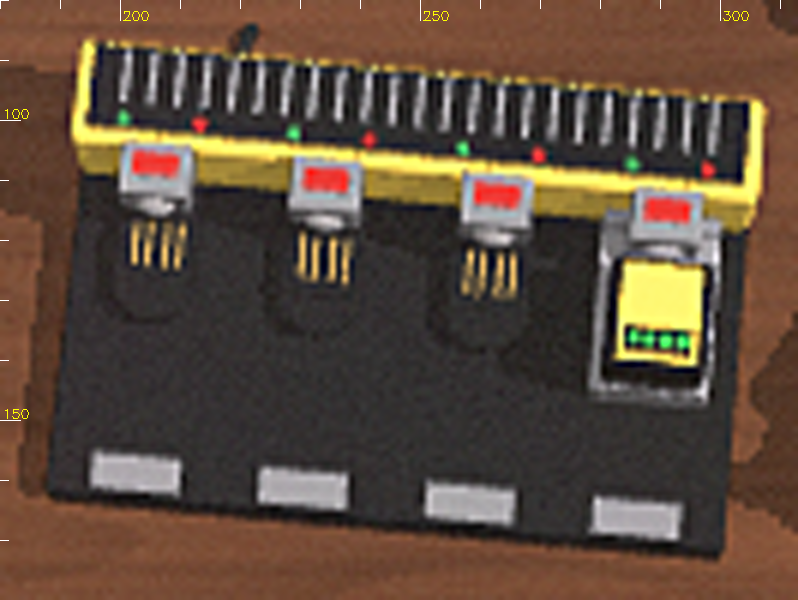

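View pics/c_flat.png

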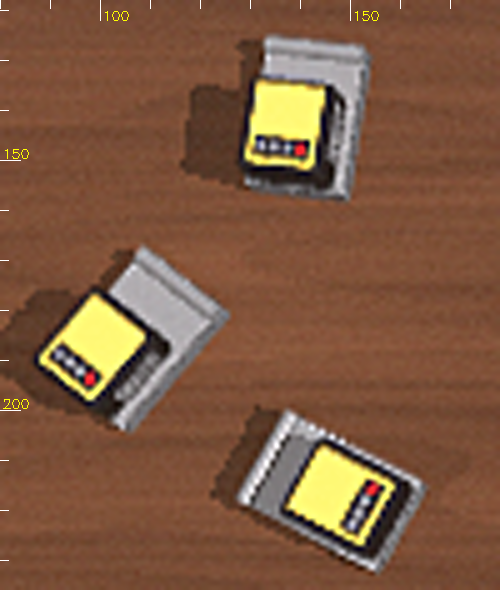

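```bash
cat > geo.py <<'E'
import numpy as np,cv2
from bench import ctrl,viewer
np.set_printoptions(precision=4,suppress=True)
CAL={n:viewer.calibration(n) for n in("top","scene")}
def proj(n,P):
    c=CAL[n]; T=np.linalg.inv(c["world_from_camera"]); r=cv2.Rodrigues(T[:3,:3])[0]
    return cv2.projectPoints(np.float64(P).reshape(-1,1,3),r,T[:3,3],c["K"],None)[0][:,0]
def ray(n,p,z):
    c=CAL[n]; T=c["world_from_camera"]; d=T[:3,:3]@np.linalg.solve(c["K"],[*p,1]); o=T[:3,3]
    return o+d*(z-o[2])/d[2]
def tri(pt,ps):
    Ps=[CAL[n]["K"]@np.linalg.inv(CAL[n]["world_from_camera"])[:3] for n in("top","scene")]
    X=cv2.triangulatePoints(*Ps,np.float64(pt).reshape(2,1),np.float64(ps).reshape(2,1))[:,0]; return X[:3]/X[3]
def w(pose,pts):
    x,y,a=pose; c,s=np.cos(a),np.sin(a); p=np.float64(pts)
    return np.c_[x+c*p[:,0]-s*p[:,1],y+s*p[:,0]+c*p[:,1],p[:,2]]
E
cat > fit.py <<'E'
from geo import *
from scipy.optimize import least_squares
C=lambda L:np.array(L)/6+[180,80]
R=lambda L:np.array(L)/5+[325,95]
F=lambda L:np.array(L)/5+[80,118]
fr=C([(48,495),(722,557)]); bt=C([(157,164),(327,181),(497,195),(668,210)]); sl=C([(136,473),(303,489),(470,504),(638,519)])
bk=C([(88,40),(762,100)])
chl=C([(618,258),(706,264),(698,366),(614,358)])
rl=R([(265,168),(333,203),(292,283),(220,240)]); rb=R([(322,145)]); rs=R([(108,348),(235,420)])
fl=[F([(255,80),(326,86),(318,170),(243,165)]),F([(98,292),(146,335),(93,402),(38,358)]),F([(282,508),(323,441),(397,476),(357,545)])]
by=[.114,.038,-.038,-.114]
def lab(l0,l1,lw,z): return [(l1,lw,z),(l1,-lw,z),(l0,-lw,z),(l0,lw,z)]
def res(v):
    ch=v[:3];ra=v[3:6];u,l0,l1,lw,sx,rx,rw=v[6:13];f=v[13:].reshape(3,3);o=[]
    a=lambda pose,pts,px,k=1:o.append(k*(proj("top",w(pose,pts))-px).ravel())
    a(ch,[(-.11,.155,.022),(-.11,-.155,.022)],fr,.7); a(ch,[(.09,.155,.068),(.09,-.155,.068)],bk,.7)
    a(ch,[(-.002+u,y,.076) for y in by],bt); a(ch,[(sx,y,.022) for y in by],sl)
    L=lab(l0,l1,lw,0)
    a(ch,[(p-.002,q-.114,.078) for p,q,_ in L],chl)
    a(ra,[(p,q,.162) for p,q,_ in L],rl); a(ra,[(u,0,.16)],rb); a(ra,[(rx,rw,.106),(rx,-rw,.106)],rs)
    for g,px in zip(f,fl): a(g,[(p,q,.056) for p,q,_ in L],px)
    return np.concatenate(o)
def i(px,z): return ray("top",px.mean(0),z)[:2]
g=lambda px,z,yaw:[*i(px,z),yaw]
x0=np.r_[g(sl,.022,-.09)+np.array([.1,0,0]),g(rl,.162,-.55),.03,-.035,.005,.018,-.1,-.1,.035,g(fl[0],.056,-.08),g(fl[1],.056,-.75),g(fl[2],.056,2.0)]
s=least_squares(res,x0,loss="soft_l1",f_scale=.5); v=s.x
if __name__=="__main__":
    print("charger",v[:3],"shoe",v[3:6],"params",v[6:13]);print(v[13:].reshape(3,3));print("res px",res(v).round(1))
    for k in range(4): print("bay",4-k,w(v[:3],[(-.002,by[k],.022)])[0])
    print("knob",ray("top",R([(433,382)])[0],.108), "in shoe", end=" ")
    d=ray("top",R([(433,382)])[0],.108)[:2]-v[3:5];a=v[5];print(d@[np.cos(a),np.sin(a)],d@[-np.sin(a),np.cos(a)])
    im=np.load("pics/scene0.npy"); h=cv2.cvtColor(im,cv2.COLOR_RGB2HSV); m=cv2.inRange(h,(22,100,120),(34,255,255))
    n,_,st,ce=cv2.connectedComponentsWithStats(m)
    lc=(v[7]+v[8])/2
    for nm,pose,z,px in [("chg",[*w(v[:3],[(-.002,-.114,0)])[0,:2],v[2]],.078,chl),("rad",v[3:6],.162,rl)]+[(f"f{k}",v[13+3*k:16+3*k],.056,fl[k]) for k in range(3)]:
        P=w(pose,[(lc,0,z)]); q=proj("scene",P)[0]; k=1+np.argmin(np.hypot(*(ce[1:]-q).T)); 
        print(nm,"pred",q,"blob",ce[k],st[k,4],"tri",tri(proj("top",P)[0],ce[k]),"model",P[0])
E
python3 fit.py
```

```text
charger [ 0.6241  0.0427 -0.0911] shoe [ 0.5649 -0.2911 -0.5462] params [ 0.0338 -0.0362  0.0092  0.0193 -0.0962 -0.094   0.0369]
[[ 0.5872  0.3351 -0.0762]
 [ 0.4647  0.4225 -0.6742]
 [ 0.3833  0.3127  1.0976]]
res px [-0.6  0.1  0.3 -0.1 -1.  -0.1  0.6  0.1 -0.3  0.  -0.1 -0.2  0.   0.
  0.   0.1  0.1  0.1  0.  -0.  -0.  -0.1 -0.2 -0.1  0.4  0.1  0.3  0.4
  0.4 -0.1 -0.2 -0.1 -0.  -0.5  0.1  0.3 -0.5 -0.4  0.2  0.3 -0.1  0.
  0.2 -0.1  0.   0.2 -0.1  0.3  0.1  0.2 -0.2 -0.2  0.3 -0.3 -0.5 -0.2
  1.   0.2  0.   0.2 -0.1 -0.1  0.2 -0.4 -0.7 -0.2 -0.2  0.7  0.6  0.1]
bay 4 [0.6325 0.1564 0.022 ]
bay 3 [0.6255 0.0807 0.022 ]
bay 2 [0.6186 0.005  0.022 ]
bay 1 [ 0.6117 -0.0707  0.022 ]
knob [ 0.4853 -0.3755  0.108 ] in shoe -0.024202744539570872 -0.1134264831455152
chg pred [198.5835 222.37  ] blob [197.2655 224.2994] 177 tri [ 0.6009 -0.0708  0.0713] model [ 0.5983 -0.0695  0.078 ]
rad pred [155.6272 161.455 ] blob [154.1752 163.0073] 137 tri [ 0.5559 -0.2866  0.1561] model [ 0.5533 -0.2841  0.162 ]
f0 pred [331.7637 302.4982] blob [331.2814 304.939 ] 295 tri [0.5757 0.3375 0.0496] model [0.5738 0.3361 0.056 ]
f1 pred [393.3157 290.002 ] blob [392.9144 291.9611] 257 tri [0.4553 0.4323 0.0507] model [0.4542 0.4309 0.056 ]
f2 pred [357.9396 244.2326] blob [358.3281 245.599 ] 192 tri [0.3775 0.302  0.0518] model [0.3772 0.3007 0.056 ]
```

```bash
python3 - <<'E'
from geo import *
R=lambda L:np.array(L)/5+[325,95]
k=ray("top",R([(433,382)])[0],.108)[:2]
print("knob top axis px crop",(proj("top",[[*k,.146]])[0]-[325,95])*5)
for p,z in [((392,449),.102),((510,385),.102),((435,352),.146)]:
    d=ray("top",R([p])[0],z)[:2]-k; print(p,d,np.hypot(*d),np.degrees(np.arctan2(d[1],d[0])))
out=[]
for n,c,h in(("top",(414,170),16),("scene",(151,158),16)):
    im=np.load(f"pics/{n}0.npy")[c[1]-h:c[1]+h,c[0]-h:c[0]+h,::-1].astype(float)
    im=np.clip((im/255)**.5*255,0,255).astype(np.uint8)
    out.append(cv2.resize(im,(390,390),interpolation=cv2.INTER_CUBIC))
cv2.imwrite("pics/knob.png",np.hstack(out))
E
```

```text
knob top axis px crop [458.8626 365.5607]
(392, 449) [-0.0336  0.0209] 0.03959074603479678 148.05548829095633
(510, 385) [-0.0003 -0.0417] 0.04173462252620932 -90.36172395363482
(435, 352) [0.0069 0.0115] 0.013358146036959727 59.10765874647555
```

View pics/knob.png

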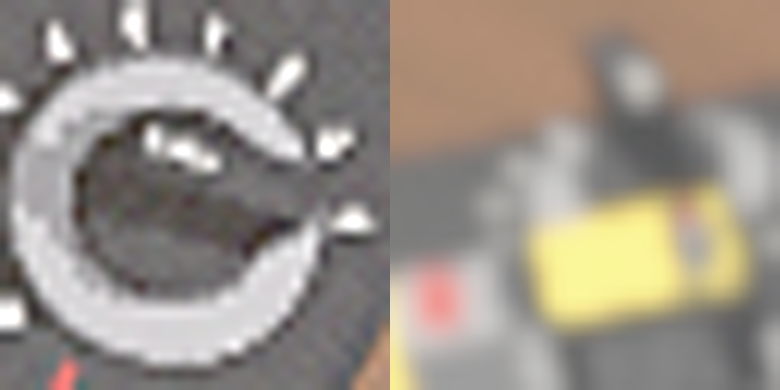

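Candidates for the packs (top view, 800×600):
- Flat packs: (214,225), (158,290) and (230,338). They are grey/black/yellow with one red lamp.
- Charged pack: (453,208) in bay_1, with green lamps.
- Radio pack: (590,215).
- Not meant: purple at (250,150) and (292,402), turquoise at (237,465).

The crops confirm these choices. The knob mark sits about 1.4 rad clockwise of the red off tick. I'll go to the knob first.

```bash

python3 -m creep '[{"claw":0.6,"tx":2.7,"ty":-3.0,"tz":1,"spin":-0.12},{"claw":0.6,"tx":5.4,"ty":-6,"tz":2,"spin":-0.24},{"claw":0.6,"tx":8,"ty":-9,"tz":3,"spin":-0.36},{"claw":0.6,"tx":10.7,"ty":-12,"tz":4,"spin":-0.48},{"claw":0.6,"tx":13.4,"ty":-15,"tz":4,"spin":-0.6}]'
python3 -m creep '[{"claw":0.6,"tx":2.4,"ty":-3.4,"tz":0,"spin":-0.12},{"claw":0.6,"tx":4.8,"ty":-6.8,"tz":0,"spin":-0.24},{"claw":0.6,"tx":7.2,"ty":-10.2,"tz":0,"spin":-0.36},{"claw":0.6,"tx":9.6,"ty":-13.6,"tz":0,"spin":-0.48},{"claw":0.6,"tx":12,"ty":-17,"tz":0,"spin":-0.6}]'
python3 -m creep '[{"claw":0.6,"tx":1,"ty":-4,"tz":0,"spin":-0.1},{"claw":0.6,"tx":2,"ty":-8,"tz":0,"spin":-0.2},{"claw":0.6,"tx":3,"ty":-12,"tz":0,"spin":-0.3},{"claw":0.6,"tx":4,"ty":-16,"tz":0,"spin":-0.4},{"claw":0.6,"tx":5,"ty":-20,"tz":0,"spin":-0.45}]'
python3 -m creep '[{"claw":0.6,"tx":0,"ty":-4,"tz":0,"spin":0},{"claw":0.6,"tx":0,"ty":-8,"tz":0,"spin":0},{"claw":0.6,"tx":0,"ty":-12,"tz":0,"spin":0},{"claw":0.6,"tx":0,"ty":-16,"tz":0,"spin":0},{"claw":0.6,"tx":0,"ty":-20,"tz":0,"spin":0}]'
```

```text
time: 0.52
ee_pos: [0.3212, 0.4721, 0.2604]
eef_rot: [1.36, 2.832, 0.005]
force: [0.6, 0.9, 0.6]
opening: 0.0641
gripper_force: 0.0
time: 0.93
ee_pos: [0.4402, 0.301, 0.2585]
eef_rot: [-2.136, -2.303, 0.001]
force: [0.6, -1.3, 0.5]
opening: 0.0558
gripper_force: 0.0
time: 1.35
ee_pos: [0.4895, 0.1011, 0.2584]
eef_rot: [-2.594, -1.771, 0.001]
force: [-0.3, -0.3, -0.2]
opening: 0.0558
gripper_force: 0.0
time: 1.77
ee_pos: [0.4891, -0.0987, 0.2584]
eef_rot: [-2.59, -1.776, 0.0]
force: [0.7, 0.6, -0.3]
opening: 0.0559
gripper_force: 0.0
```

```bash

python3 -m creep '[{"claw":0.6,"tx":0,"ty":-4,"tz":0,"spin":0},{"claw":0.6,"tx":0,"ty":-8,"tz":0,"spin":0},{"claw":0.6,"tx":0,"ty":-12,"tz":0,"spin":0},{"claw":0.6,"tx":-0.2,"ty":-16,"tz":0,"spin":0},{"claw":0.6,"tx":-0.4,"ty":-20,"tz":0,"spin":0}]'
python3 -m creep '[{"claw":0.6,"tx":0,"ty":-4,"tz":0,"spin":0},{"claw":0.6,"tx":0,"ty":-7.7,"tz":-1,"spin":0},{"claw":0.6,"tx":0,"ty":-7.7,"tz":-3,"spin":0},{"claw":0.6,"tx":0,"ty":-7.7,"tz":-6,"spin":0},{"claw":0.6,"tx":0,"ty":-7.7,"tz":-9,"spin":0}]'
python3 -m creep '[{"claw":0.6,"tx":0,"ty":0,"tz":-1.6,"spin":0},{"claw":0.6,"tx":0,"ty":0,"tz":-3.2,"spin":0},{"claw":0.6,"tx":0,"ty":0,"tz":-4.8,"spin":0},{"claw":0.6,"tx":0,"ty":0,"tz":-4.8,"spin":0},{"claw":0.6,"tx":0,"ty":0,"tz":-4.8,"spin":0}]'
python3 - <<'E'
from geo import *
im=viewer.camera("top");np.save("pics/t1.npy",im)
cv2.imwrite("pics/t1.png",cv2.resize(im[115:215,360:460,::-1],(600,600),interpolation=cv2.INTER_CUBIC))
print(ctrl.get_state()["ft_torque"])
E
```

```text
time: 2.18
ee_pos: [0.4853, -0.2986, 0.2582]
eef_rot: [-2.59, -1.776, 0.0]
force: [1.7, 1.1, 0.6]
opening: 0.0555
gripper_force: 0.0
time: 2.6
ee_pos: [0.4854, -0.3754, 0.1677]
eef_rot: [2.592, 1.773, 0.0]
force: [0.4, 0.5, -0.5]
opening: 0.0562
gripper_force: 0.0
time: 3.02
ee_pos: [0.4852, -0.3735, 0.1198]
eef_rot: [-2.589, -1.775, 0.001]
force: [0.6, -0.4, 0.4]
opening: 0.0556
gripper_force: 0.0
[-0.0941  0.141  -0.0306]
```

View pics/t1.png

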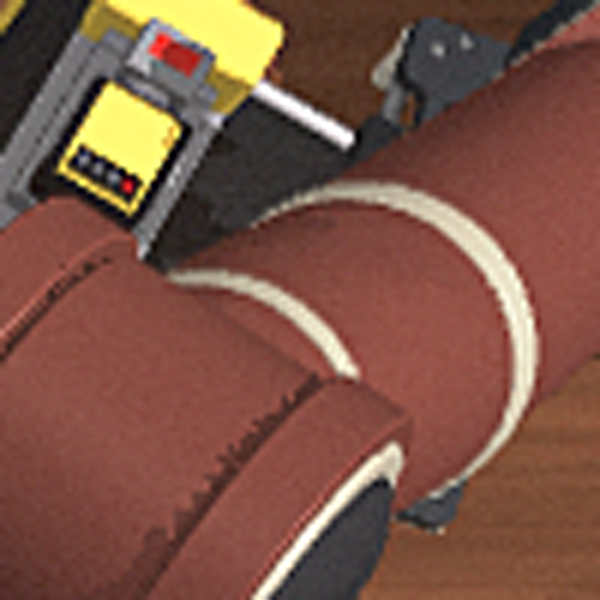

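The arm hides the knob, and the forces are near zero. I'll close on it and watch the force.

```bash

python3 -m creep '[{"claw":0.3,"tx":0,"ty":0,"tz":0,"spin":0},{"claw":0.25,"tx":0,"ty":0,"tz":0,"spin":0},{"claw":0.2,"tx":0,"ty":0,"tz":0,"spin":0},{"claw":0.1,"tx":0,"ty":0,"tz":0,"spin":0},{"claw":0.0,"tx":0,"ty":0,"tz":0,"spin":0}]'
python3 -m creep '[{"claw":0,"tx":0,"ty":0,"tz":0,"spin":0},{"claw":0,"tx":0,"ty":0,"tz":0,"spin":0},{"claw":0,"tx":0,"ty":0,"tz":0,"spin":0},{"claw":0,"tx":0,"ty":0,"tz":0,"spin":0},{"claw":0.0,"tx":0,"ty":0,"tz":0,"spin":0}]'
python3 -c "
from bench import ctrl;s=ctrl.get_state();print(s['ft_torque'],s['ee_pos'])"
```

```text
time: 3.48
ee_pos: [0.4859, -0.3742, 0.1211]
eef_rot: [2.591, 1.776, 0.001]
force: [-0.4, -1.1, -0.1]
opening: 0.0271
gripper_force: 0.0
time: 3.9
ee_pos: [0.4883, -0.3753, 0.121]
eef_rot: [2.586, 1.774, 0.003]
force: [4.8, -2.1, -2.7]
opening: 0.0134
gripper_force: 30.0
[-0.51822941 -0.76827186 -0.01924891] [ 0.48832607 -0.37534682  0.12099879]
```

```bash

python3 -m creep '[{"claw":0,"tx":0.2,"ty":-0.1,"tz":0,"spin":0.1},{"claw":0,"tx":0.2,"ty":-0.1,"tz":0,"spin":0.2},{"claw":0,"tx":0.2,"ty":-0.1,"tz":0,"spin":0.3},{"claw":0,"tx":0.2,"ty":-0.1,"tz":0,"spin":0.4},{"claw":0.0,"tx":0.2,"ty":-0.1,"tz":0,"spin":0.5}]'
python3 -m creep '[{"claw":0,"tx":0,"ty":0,"tz":0,"spin":0.1},{"claw":0,"tx":0,"ty":0,"tz":0,"spin":0.2},{"claw":0,"tx":0,"ty":0,"tz":0,"spin":0.3},{"claw":0,"tx":0,"ty":0,"tz":0,"spin":0.4},{"claw":0.0,"tx":0,"ty":0,"tz":0,"spin":0.5}]'
python3 -c "
from bench import ctrl;s=ctrl.get_state();print(s['ft_torque'],s['ee_pos'])"
python3 -m creep '[{"claw":0,"tx":0,"ty":0,"tz":0,"spin":0.05},{"claw":0,"tx":0,"ty":0,"tz":0,"spin":0.1},{"claw":0,"tx":0,"ty":0,"tz":0,"spin":0.15},{"claw":0,"tx":0,"ty":0,"tz":0,"spin":0.2},{"claw":0.0,"tx":0,"ty":0,"tz":0,"spin":0.25}]'
python3 -c "
from bench import ctrl;s=ctrl.get_state();print(s['ft_torque'],s['ee_pos'])"
python3 -m creep '[{"claw":0,"tx":0,"ty":0,"tz":0,"spin":0.04},{"claw":0,"tx":0,"ty":0,"tz":0,"spin":0.08},{"claw":0,"tx":0,"ty":0,"tz":0,"spin":0.12},{"claw":0,"tx":0,"ty":0,"tz":0,"spin":0.16},{"claw":0.0,"tx":0,"ty":0,"tz":0,"spin":0.18}]'
python3 -c "
from bench import ctrl;s=ctrl.get_state();print(s['ft_torque'],s['ee_pos'])"
```

```text
time: 4.32
ee_pos: [0.4896, -0.3755, 0.121]
eef_rot: [2.063, 2.365, 0.002]
force: [3.3, -1.3, -2.3]
opening: 0.014
gripper_force: 30.0
time: 4.73
ee_pos: [0.4907, -0.3751, 0.121]
eef_rot: [1.412, 2.8, 0.002]
force: [4.7, -0.1, -2.3]
opening: 0.0135
gripper_force: 30.0
[-0.13187056 -0.96526507  0.02403126] [ 0.49074953 -0.37505113  0.12101883]
time: 5.15
ee_pos: [0.4912, -0.3746, 0.121]
eef_rot: [1.054, 2.953, 0.002]
force: [5.0, -0.9, -2.2]
opening: 0.0142
gripper_force: 30.0
[-0.018353   -1.10696824 -0.03230687] [ 0.49124255 -0.37462146  0.12104996]
time: 5.57
ee_pos: [0.4914, -0.3744, 0.121]
eef_rot: [0.79, 3.034, 0.003]
force: [6.6, 1.0, -2.6]
opening: 0.0143
gripper_force: 31.0
[ 0.08935    -1.13520156 -0.66389798] [ 0.49139623 -0.37436091  0.12104334]
```

```bash

python3 -m creep '[{"claw":0,"tx":0,"ty":0,"tz":0,"spin":0.03},{"claw":0,"tx":0,"ty":0,"tz":0,"spin":0.06},{"claw":0,"tx":0,"ty":0,"tz":0,"spin":0.06},{"claw":0,"tx":0,"ty":0,"tz":0,"spin":0.06},{"claw":0.0,"tx":0,"ty":0,"tz":0,"spin":0.06}]'
python3 -c "
from bench import ctrl;s=ctrl.get_state();print(s['ft_torque'],s['ee_pos'],s['joint_pos'])"
```

```text
time: 5.98
ee_pos: [0.4911, -0.3742, 0.121]
eef_rot: [0.704, 3.055, 0.004]
force: [5.3, 1.7, -1.9]
opening: 0.0146
gripper_force: 32.5
[ 0.20810529 -1.096374   -0.77517797] [ 0.49113449 -0.37416904  0.12101207] [ 0.58713848  0.66453766  0.05108394  1.64164628 -0.04870719  0.83174717
  1.77809116]
```

```bash

python3 -m creep '[{"claw":0.7,"tx":0,"ty":0,"tz":0,"spin":0},{"claw":0.7,"tx":0,"ty":0,"tz":0,"spin":0},{"claw":0.7,"tx":0,"ty":0,"tz":0,"spin":0},{"claw":0.7,"tx":0,"ty":0,"tz":0,"spin":0},{"claw":0.7,"tx":0,"ty":0,"tz":0,"spin":0}]'
python3 -m creep '[{"claw":0.7,"tx":0,"ty":0,"tz":2,"spin":0},{"claw":0.7,"tx":0,"ty":0,"tz":5,"spin":0},{"claw":0.7,"tx":0,"ty":0,"tz":8,"spin":0},{"claw":0.7,"tx":0,"ty":0,"tz":10,"spin":-0.05},{"claw":0.7,"tx":0,"ty":0,"tz":10,"spin":-0.096}]'
python3 -c "
from bench import ctrl;s=ctrl.get_state();print(s['ft_torque'],s['ee_pos'],s['force'])"
```

```text
time: 6.4
ee_pos: [0.487, -0.3755, 0.1206]
eef_rot: [-0.701, -3.061, 0.001]
force: [-0.4, -0.4, -0.3]
opening: 0.0433
gripper_force: 0.0
time: 6.82
ee_pos: [0.4896, -0.3773, 0.2261]
eef_rot: [0.848, 3.015, -0.006]
force: [0.4, -0.1, -0.6]
opening: 0.0647
gripper_force: 0.0
[-0.08012886  0.02474262 -0.00288076] [ 0.48958613 -0.37733067  0.22607083] [ 0.3674278  -0.13338063 -0.55648527]
```

```bash

python3 -m creep '[{"claw":0.7,"tx":2,"ty":3,"tz":0,"spin":0},{"claw":0.7,"tx":4,"ty":6,"tz":0,"spin":0},{"claw":0.7,"tx":6.5,"ty":9.4,"tz":0,"spin":0},{"claw":0.7,"tx":6.5,"ty":9.4,"tz":0,"spin":0},{"claw":0.7,"tx":6.5,"ty":9.4,"tz":0,"spin":0}]'
python3 - <<'E'
from geo import *
s=ctrl.get_state();print(s['ee_pos'],s['eef_rot'])
out=[]
for n,c,h in(("top",(392,155),40),("scene",(158,165),40)):
    im=viewer.camera(n)[c[1]-h:c[1]+h,c[0]-h:c[0]+h,::-1]
    out.append(cv2.resize(im,(400,400),interpolation=cv2.INTER_CUBIC))
cv2.imwrite("pics/t2.png",np.hstack(out))
E
```

```text
time: 7.23
ee_pos: [0.5547, -0.2771, 0.2204]
eef_rot: [-0.836, -3.028, -0.003]
force: [-0.5, -0.4, -0.3]
opening: 0.0652
gripper_force: 0.0
[ 0.5547 -0.2771  0.2204] [-0.8355 -3.0282 -0.0032]
```

View pics/t2.png

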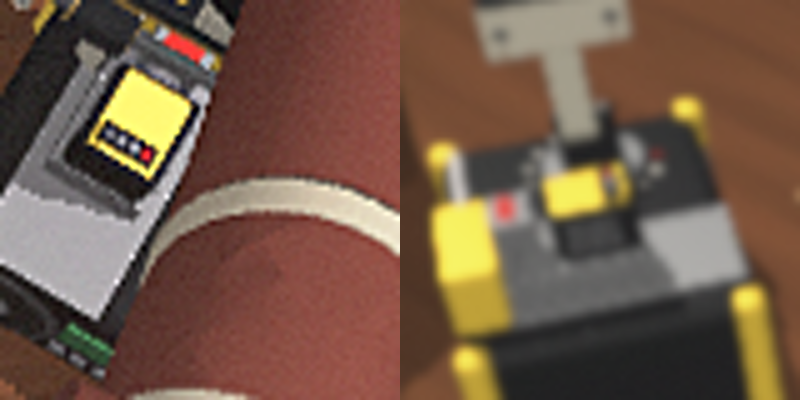

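```bash

python3 -m creep '[{"claw":0.7,"tx":0,"ty":0,"tz":0,"spin":0},{"claw":0.7,"tx":0,"ty":0,"tz":0,"spin":0},{"claw":0.7,"tx":0,"ty":0,"tz":0,"spin":0},{"claw":0.7,"tx":0,"ty":0,"tz":0,"spin":0},{"claw":0.7,"tx":0,"ty":0,"tz":0,"spin":0}]'
python3 - <<'E'
from geo import *
print(ray("top",(380.4,130),.2204), proj("top",[ctrl.get_state()['ee_pos']]))
E
```

```text
time: 7.75
ee_pos: [0.5524, -0.2817, 0.2207]
eef_rot: [-0.848, -3.025, 0.0]
force: [0.7, 0.6, 0.4]
opening: 0.0652
gripper_force: 0.0
[ 0.5596 -0.2684  0.2204] [[386.2628 132.967 ]]
```

```bash

python3 -m creep '[{"claw":0.7,"tx":0,"ty":0,"tz":-3,"spin":0},{"claw":0.7,"tx":0,"ty":0,"tz":-6,"spin":0},{"claw":0.7,"tx":0,"ty":0,"tz":-8.6,"spin":0},{"claw":0.7,"tx":0,"ty":0,"tz":-8.6,"spin":0},{"claw":0.7,"tx":0,"ty":0,"tz":-8.6,"spin":0}]'
python3 -m creep '[{"claw":0.5,"tx":0,"ty":0,"tz":0,"spin":0},{"claw":0.4,"tx":0,"ty":0,"tz":0,"spin":0},{"claw":0.3,"tx":0,"ty":0,"tz":0,"spin":0},{"claw":0,"tx":0,"ty":0,"tz":0,"spin":0},{"claw":0.0,"tx":0,"ty":0,"tz":0,"spin":0}]'
python3 -m creep '[{"claw":0,"tx":0,"ty":0,"tz":0,"spin":0},{"claw":0,"tx":0,"ty":0,"tz":0,"spin":0},{"claw":0,"tx":0,"ty":0,"tz":0,"spin":0},{"claw":0,"tx":0,"ty":0,"tz":0,"spin":0},{"claw":0.0,"tx":0,"ty":0,"tz":0,"spin":0}]'
python3 -c "
from bench import ctrl;s=ctrl.get_state();print(s['ft_torque'],s['ee_pos'],s['force'])"
```

```text
time: 8.17
ee_pos: [0.552, -0.2809, 0.1337]
eef_rot: [-0.846, -3.022, -0.001]
force: [0.5, 0.7, 0.1]
opening: 0.065
gripper_force: 0.0
time: 8.58
ee_pos: [0.5544, -0.2807, 0.1366]
eef_rot: [0.845, 3.022, 0.001]
force: [0.7, 2.2, 6.4]
opening: 0.0457
gripper_force: 30.0
time: 9.0
ee_pos: [0.5544, -0.2807, 0.1366]
eef_rot: [0.845, 3.022, 0.001]
force: [0.2, 2.1, 6.0]
opening: 0.0456
gripper_force: 30.0
[ 0.4714801  -0.10310152 -0.01214777] [ 0.55442743 -0.28068808  0.13664131] [0.15847496 2.07335511 5.96691392]
```

```bash

python3 -m creep '[{"claw":0,"tx":0,"ty":0,"tz":0.25,"spin":0},{"claw":0,"tx":-0.6,"ty":0.35,"tz":0.25,"spin":0},{"claw":0,"tx":-1.2,"ty":0.7,"tz":0.25,"spin":0},{"claw":0,"tx":-1.8,"ty":1.1,"tz":0.25,"spin":0},{"claw":0.0,"tx":-2.5,"ty":1.5,"tz":0.25,"spin":0}]'
python3 -c "
from bench import ctrl;s=ctrl.get_state();print(s['ft_torque'],s['ee_pos'],s['force'])"
```

```text
time: 9.42
ee_pos: [0.5273, -0.2653, 0.1369]
eef_rot: [-0.846, -3.025, -0.001]
force: [2.5, 1.1, -1.6]
opening: 0.0457
gripper_force: 30.0
[ 0.32282037 -0.57304665  0.13907703] [ 0.52732233 -0.26526644  0.13685858] [ 2.54374652  1.14346996 -1.62838353]
```

```bash

python3 -m creep '[{"claw":0,"tx":-1.2,"ty":0.73,"tz":0,"spin":0},{"claw":0,"tx":-2.4,"ty":1.46,"tz":0,"spin":0},{"claw":0,"tx":-3.6,"ty":2.2,"tz":0,"spin":0},{"claw":0,"tx":-4.8,"ty":2.9,"tz":0,"spin":0},{"claw":0.0,"tx":-5.8,"ty":3.5,"tz":0,"spin":0}]'
python3 -m creep '[{"claw":0,"tx":-0.3,"ty":0.2,"tz":0,"spin":0},{"claw":0,"tx":-0.3,"ty":0.2,"tz":0.5,"spin":0},{"claw":0,"tx":-0.3,"ty":0.2,"tz":2,"spin":0},{"claw":0,"tx":-0.3,"ty":0.2,"tz":4,"spin":0},{"claw":0.0,"tx":-0.3,"ty":0.2,"tz":6,"spin":0}]'
python3 - <<'E'
from geo import *
s=ctrl.get_state();print(s['ft_torque'],s['ee_pos'],s['force'])
im=np.vstack([np.hstack([viewer.camera(n)])for n in("top",)]);s2=viewer.camera("scene");np.save("pics/t3.npy",im)
cv2.imwrite("pics/t3.png",np.hstack([cv2.resize(im[70:230,180:460,::-1],(400,229)),cv2.resize(s2[100:260,100:380,::-1],(400,229))]))
E
```

```text
time: 9.83
ee_pos: [0.4668, -0.2309, 0.137]
eef_rot: [-0.847, -3.022, 0.001]
force: [0.6, -0.5, -2.2]
opening: 0.0459
gripper_force: 30.0
time: 10.25
ee_pos: [0.4658, -0.2293, 0.1974]
eef_rot: [-0.846, -3.022, 0.001]
force: [0.3, 0.3, -3.5]
opening: 0.0456
gripper_force: 30.0
[-0.0557  0.0091 -0.0118] [ 0.4658 -0.2293  0.1974] [ 0.2982  0.2897 -3.4642]
```

View pics/t3.png

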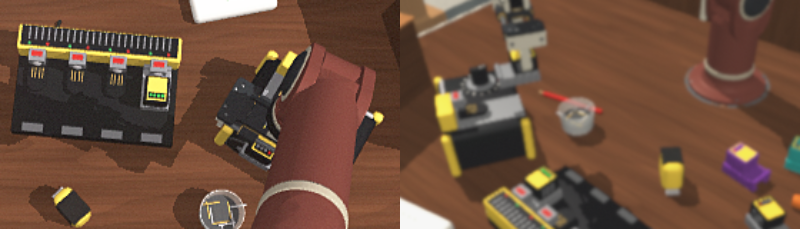

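```bash

python3 -m creep '[{"claw":0,"tx":0.7,"ty":3.9,"tz":0,"spin":0.05},{"claw":0,"tx":1.4,"ty":7.8,"tz":0,"spin":0.1},{"claw":0,"tx":2.1,"ty":11.7,"tz":0,"spin":0.15},{"claw":0,"tx":2.8,"ty":15.6,"tz":0,"spin":0.2},{"claw":0.0,"tx":3.5,"ty":19.5,"tz":0,"spin":0.25}]'
python3 -m creep '[{"claw":0,"tx":0.7,"ty":3.9,"tz":0,"spin":0.05},{"claw":0,"tx":1.4,"ty":7.8,"tz":0,"spin":0.1},{"claw":0,"tx":2.1,"ty":11.7,"tz":0,"spin":0.15},{"claw":0,"tx":2.8,"ty":15.6,"tz":0,"spin":0.205},{"claw":0.0,"tx":3.5,"ty":19.5,"tz":0,"spin":0.205}]'
python3 -m creep '[{"claw":0,"tx":0,"ty":0.3,"tz":-1.5,"spin":0},{"claw":0,"tx":0,"ty":0.5,"tz":-3,"spin":0},{"claw":0,"tx":0,"ty":0.7,"tz":-5.5,"spin":0},{"claw":0,"tx":0,"ty":0.7,"tz":-8,"spin":0},{"claw":0.0,"tx":0,"ty":0.7,"tz":-10,"spin":0}]'
python3 -m creep '[{"claw":0,"tx":0,"ty":0,"tz":0,"spin":0},{"claw":0,"tx":0,"ty":0,"tz":0,"spin":0},{"claw":0,"tx":0,"ty":0,"tz":0,"spin":0},{"claw":0,"tx":0,"ty":0,"tz":0,"spin":0},{"claw":0,"tx":0,"ty":0,"tz":0,"spin":0}]'
```

```text
time: 10.77
ee_pos: [0.5009, -0.0327, 0.1959]
eef_rot: [-0.46, -3.105, 0.001]
force: [1.2, 0.1, -3.9]
opening: 0.0456
gripper_force: 30.0
time: 11.18
ee_pos: [0.5361, 0.162, 0.1956]
eef_rot: [-0.14, -3.136, 0.002]
force: [0.8, -1.2, -2.6]
opening: 0.0458
gripper_force: 30.0
time: 11.6
ee_pos: [0.5351, 0.1673, 0.094]
eef_rot: [-0.142, -3.134, 0.003]
force: [-0.4, 0.2, -4.3]
opening: 0.046
gripper_force: 30.0
time: 12.02
ee_pos: [0.5377, 0.1681, 0.0985]
eef_rot: [0.143, 3.136, 0.002]
force: [-0.5, -0.7, -4.3]
opening: 0.0461
gripper_force: 30.0
```

```bash

python3 -m creep '[{"claw":0,"tx":-0.2,"ty":-0.05,"tz":-1.5,"spin":0},{"claw":0,"tx":-0.2,"ty":-0.05,"tz":-3,"spin":0},{"claw":0,"tx":-0.2,"ty":-0.05,"tz":-4,"spin":0},{"claw":0,"tx":-0.2,"ty":-0.05,"tz":-4.3,"spin":0},{"claw":0,"tx":-0.2,"ty":-0.05,"tz":-4.3,"spin":0}]'
python3 -m creep '[{"claw":0,"tx":0,"ty":0,"tz":0,"spin":0},{"claw":0,"tx":0,"ty":0,"tz":0,"spin":0},{"claw":0,"tx":0,"ty":0,"tz":0,"spin":0},{"claw":0,"tx":0,"ty":0,"tz":0,"spin":0},{"claw":0,"tx":0,"ty":0,"tz":0,"spin":0}]'
```

```text
time: 12.43
ee_pos: [0.5345, 0.1673, 0.0538]
eef_rot: [-0.142, -3.138, 0.001]
force: [0.4, -1.0, -3.7]
opening: 0.0458
gripper_force: 30.0
time: 12.85
ee_pos: [0.535, 0.1674, 0.0546]
eef_rot: [0.143, 3.138, 0.0]
force: [0.0, 0.3, -3.6]
opening: 0.0463
gripper_force: 30.0
```

```bash

python3 -m creep '[{"claw":0,"tx":0,"ty":0,"tz":-0.05,"spin":0},{"claw":0,"tx":0,"ty":0,"tz":-0.1,"spin":0},{"claw":0,"tx":0,"ty":0,"tz":-0.12,"spin":0},{"claw":0,"tx":0,"ty":0,"tz":-0.12,"spin":0},{"claw":0,"tx":0,"ty":0,"tz":-0.12,"spin":0}]'
python3 -m creep '[{"claw":0,"tx":0.5,"ty":-0.05,"tz":0,"spin":0},{"claw":0,"tx":1,"ty":-0.09,"tz":0,"spin":0},{"claw":0,"tx":1.5,"ty":-0.14,"tz":0,"spin":0},{"claw":0,"tx":2,"ty":-0.18,"tz":0,"spin":0},{"claw":0,"tx":2.5,"ty":-0.23,"tz":0,"spin":0}]'
python3 -m creep '[{"claw":0,"tx":0.3,"ty":-0.03,"tz":0,"spin":0},{"claw":0,"tx":0.6,"ty":-0.05,"tz":0,"spin":0},{"claw":0,"tx":0.9,"ty":-0.08,"tz":0,"spin":0},{"claw":0,"tx":1.2,"ty":-0.11,"tz":0,"spin":0},{"claw":0,"tx":1.5,"ty":-0.14,"tz":0,"spin":0}]'
```

```text
time: 13.27
ee_pos: [0.5347, 0.1674, 0.0529]
eef_rot: [-0.142, -3.138, 0.0]
force: [0.5, 0.5, -2.9]
opening: 0.0456
gripper_force: 30.0
time: 13.68
ee_pos: [0.5605, 0.1649, 0.0529]
eef_rot: [0.143, 3.138, -0.0]
force: [-0.5, 1.9, -1.8]
opening: 0.0461
gripper_force: 30.0
time: 14.1
ee_pos: [0.5749, 0.1637, 0.0529]
eef_rot: [-0.142, -3.138, 0.0]
force: [0.1, -0.1, -2.3]
opening: 0.0458
gripper_force: 30.0
```

```bash

python3 -m creep '[{"claw":0,"tx":0.5,"ty":-0.05,"tz":0,"spin":0},{"claw":0,"tx":1,"ty":-0.09,"tz":0,"spin":0},{"claw":0,"tx":1.5,"ty":-0.14,"tz":0,"spin":0},{"claw":0,"tx":2,"ty":-0.18,"tz":0,"spin":0},{"claw":0,"tx":2.5,"ty":-0.23,"tz":0,"spin":0}]'
python3 -m creep '[{"claw":0,"tx":0.3,"ty":-0.03,"tz":0,"spin":0},{"claw":0,"tx":0.6,"ty":-0.05,"tz":0,"spin":0},{"claw":0,"tx":0.9,"ty":-0.08,"tz":0,"spin":0},{"claw":0,"tx":1.2,"ty":-0.11,"tz":0,"spin":0},{"claw":0,"tx":1.5,"ty":-0.14,"tz":0,"spin":0}]'
python3 -m creep '[{"claw":0,"tx":0.2,"ty":-0.02,"tz":0,"spin":0},{"claw":0,"tx":0.4,"ty":-0.04,"tz":0,"spin":0},{"claw":0,"tx":0.6,"ty":-0.06,"tz":0,"spin":0},{"claw":0,"tx":0.6,"ty":-0.06,"tz":0,"spin":0},{"claw":0,"tx":0.6,"ty":-0.06,"tz":0,"spin":0}]'
```

```text
time: 14.52
ee_pos: [0.6003, 0.1613, 0.0529]
eef_rot: [-0.143, -3.138, 0.0]
force: [-1.1, -0.7, -2.3]
opening: 0.0457
gripper_force: 30.0
time: 14.93
ee_pos: [0.6087, 0.1607, 0.0534]
eef_rot: [-0.14, -3.126, 0.003]
force: [-10.0, -0.5, 6.5]
opening: 0.0457
gripper_force: 30.0
time: 15.35
ee_pos: [0.6205, 0.1597, 0.0529]
eef_rot: [-0.142, -3.138, -0.0]
force: [-1.8, 0.4, -0.0]
opening: 0.0455
gripper_force: 30.0
```

```bash

python3 -m creep '[{"claw":0,"tx":0.1,"ty":-0.01,"tz":0,"spin":0},{"claw":0,"tx":0.2,"ty":-0.02,"tz":0,"spin":0},{"claw":0,"tx":0.3,"ty":-0.03,"tz":0,"spin":0},{"claw":0,"tx":0.4,"ty":-0.04,"tz":0,"spin":0},{"claw":0,"tx":0.5,"ty":-0.04,"tz":0,"spin":0}]'
```

```text
time: 15.77
ee_pos: [0.6207, 0.1598, 0.0531]
eef_rot: [-0.142, -3.127, 0.001]
force: [-13.0, -0.2, 8.4]
opening: 0.0463
gripper_force: 30.0
```

```bash

python3 -m creep '[{"claw":0,"tx":-0.4,"ty":0.04,"tz":0,"spin":0},{"claw":0.7,"tx":-0.4,"ty":0.04,"tz":0,"spin":0},{"claw":0.7,"tx":-0.4,"ty":0.04,"tz":0,"spin":0},{"claw":0.7,"tx":-0.4,"ty":0.04,"tz":0,"spin":0},{"claw":0.7,"tx":-0.4,"ty":0.04,"tz":0,"spin":0}]'
python3 -m creep '[{"claw":0.7,"tx":0,"ty":0,"tz":2,"spin":0},{"claw":0.7,"tx":0,"ty":0,"tz":5,"spin":0},{"claw":0.7,"tx":0,"ty":0,"tz":8,"spin":0},{"claw":0.7,"tx":0,"ty":0,"tz":10,"spin":0},{"claw":0.7,"tx":0,"ty":0,"tz":10,"spin":0}]'
python3 -m creep '[{"claw":0.7,"tx":-0.4,"ty":-4,"tz":0,"spin":0},{"claw":0.7,"tx":-0.8,"ty":-8,"tz":0,"spin":0},{"claw":0.7,"tx":-1.2,"ty":-12,"tz":0,"spin":0},{"claw":0.7,"tx":-1.6,"ty":-16,"tz":0,"spin":0},{"claw":0.7,"tx":-2,"ty":-20,"tz":0,"spin":0}]'
python3 -m creep '[{"claw":0.7,"tx":0,"ty":-2.7,"tz":0,"spin":0},{"claw":0.7,"tx":0,"ty":-2.7,"tz":0,"spin":0},{"claw":0.7,"tx":0,"ty":-2.7,"tz":0,"spin":0},{"claw":0.7,"tx":0,"ty":-2.7,"tz":0,"spin":0},{"claw":0.7,"tx":0,"ty":-2.7,"tz":0,"spin":0}]'
python3 - <<'E'
from geo import *
s=ctrl.get_state();print(s['ee_pos'])
im=viewer.camera("top");np.save("pics/t4.npy",im)
cv2.imwrite("pics/t4.png",cv2.resize(im[75:195,175:325,::-1],(750,600),interpolation=cv2.INTER_CUBIC))
E
```

```text
time: 16.18
ee_pos: [0.6231, 0.1591, 0.0533]
eef_rot: [0.143, 3.136, 0.0]
force: [-0.2, 0.1, 0.6]
opening: 0.0638
gripper_force: 0.0
time: 16.6
ee_pos: [0.6257, 0.1602, 0.1585]
eef_rot: [0.143, 3.127, 0.005]
force: [-0.1, 0.7, 0.6]
opening: 0.0649
gripper_force: 0.0
time: 17.02
ee_pos: [0.6012, -0.0427, 0.1521]
eef_rot: [-0.142, -3.138, 0.001]
force: [1.0, -0.3, -0.7]
opening: 0.065
gripper_force: 0.0
time: 17.43
ee_pos: [0.6019, -0.0651, 0.1525]
eef_rot: [-0.137, -3.138, -0.003]
force: [-0.1, 1.1, -0.3]
opening: 0.0652
gripper_force: 0.0
[ 0.6019 -0.0651  0.1525]
```

View pics/t4.png

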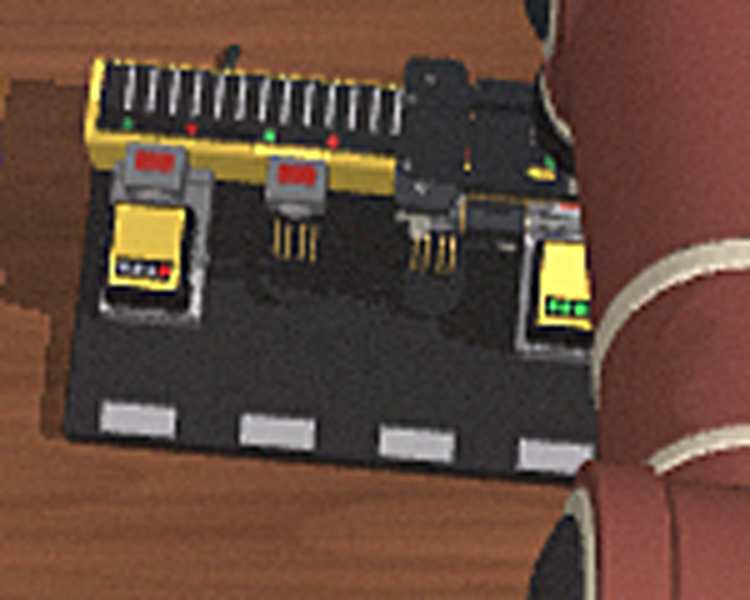

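```bash

python3 -m creep '[{"claw":0.7,"tx":-0.2,"ty":0,"tz":-3,"spin":0},{"claw":0.7,"tx":-0.2,"ty":0,"tz":-6,"spin":0},{"claw":0.7,"tx":-0.2,"ty":0,"tz":-8,"spin":0},{"claw":0.7,"tx":-0.2,"ty":0,"tz":-9.9,"spin":0},{"claw":0.7,"tx":-0.2,"ty":0,"tz":-9.9,"spin":0}]'
python3 -m creep '[{"claw":0.5,"tx":0,"ty":0,"tz":0,"spin":0},{"claw":0.4,"tx":0,"ty":0,"tz":0,"spin":0},{"claw":0.3,"tx":0,"ty":0,"tz":0,"spin":0},{"claw":0,"tx":0,"ty":0,"tz":0,"spin":0},{"claw":0.0,"tx":0,"ty":0,"tz":0,"spin":0}]'
python3 -m creep '[{"claw":0,"tx":0,"ty":0,"tz":0,"spin":0},{"claw":0,"tx":0,"ty":0,"tz":0,"spin":0},{"claw":0,"tx":0,"ty":0,"tz":0,"spin":0},{"claw":0,"tx":0,"ty":0,"tz":0,"spin":0},{"claw":0.0,"tx":0,"ty":0,"tz":0,"spin":0}]'
```

```text
time: 17.9
ee_pos: [0.5968, -0.0654, 0.05]
eef_rot: [-0.137, -3.13, -0.002]
force: [-0.4, 0.6, 0.2]
opening: 0.065
gripper_force: 0.0
time: 18.32
ee_pos: [0.601, -0.0671, 0.0556]
eef_rot: [0.142, 3.135, 0.001]
force: [0.5, 1.6, 3.7]
opening: 0.0461
gripper_force: 30.0
time: 18.73
ee_pos: [0.601, -0.0671, 0.0556]
eef_rot: [0.142, 3.135, 0.001]
force: [0.3, 1.3, 6.9]
opening: 0.0458
gripper_force: 30.0
```

```bash

python3 -m creep '[{"claw":0,"tx":0,"ty":0,"tz":0.25,"spin":0},{"claw":0,"tx":-0.7,"ty":0.06,"tz":0.25,"spin":0},{"claw":0,"tx":-1.4,"ty":0.13,"tz":0.25,"spin":0},{"claw":0,"tx":-2.1,"ty":0.19,"tz":0.25,"spin":0},{"claw":0.0,"tx":-2.8,"ty":0.25,"tz":0.25,"spin":0}]'
python3 -m creep '[{"claw":0,"tx":-1.2,"ty":0.11,"tz":0,"spin":0},{"claw":0,"tx":-2.4,"ty":0.22,"tz":0,"spin":0},{"claw":0,"tx":-3.6,"ty":0.33,"tz":0,"spin":0},{"claw":0,"tx":-4.8,"ty":0.44,"tz":0,"spin":0},{"claw":0.0,"tx":-6,"ty":0.55,"tz":0,"spin":0}]'
python3 -m creep '[{"claw":0,"tx":-0.3,"ty":0,"tz":0.5,"spin":0},{"claw":0,"tx":-0.3,"ty":0,"tz":3,"spin":0},{"claw":0,"tx":-0.3,"ty":0,"tz":7,"spin":0},{"claw":0,"tx":-0.3,"ty":0,"tz":11,"spin":0},{"claw":0.0,"tx":-0.3,"ty":0,"tz":14.5,"spin":0}]'
python3 -m creep '[{"claw":0,"tx":0,"ty":0,"tz":0,"spin":0},{"claw":0,"tx":0,"ty":0,"tz":0,"spin":0},{"claw":0,"tx":0,"ty":0,"tz":0,"spin":0},{"claw":0,"tx":0,"ty":0,"tz":0,"spin":0},{"claw":0.0,"tx":0,"ty":0,"tz":0,"spin":0}]'
```

```text
time: 19.15
ee_pos: [0.5696, -0.0654, 0.056]
eef_rot: [-0.143, -3.135, 0.001]
force: [-0.4, -0.0, -2.2]
opening: 0.0457
gripper_force: 30.0
time: 19.57
ee_pos: [0.5094, -0.0598, 0.0563]
eef_rot: [-0.143, -3.136, 0.001]
force: [-0.3, 1.0, -2.2]
opening: 0.0459
gripper_force: 30.0
time: 19.98
ee_pos: [0.5083, -0.0598, 0.204]
eef_rot: [0.143, 3.138, -0.0]
force: [0.9, -0.0, -3.2]
opening: 0.0458
gripper_force: 30.0
time: 20.4
ee_pos: [0.5073, -0.0596, 0.1996]
eef_rot: [-0.142, -3.134, -0.0]
force: [0.7, -0.2, -2.3]
opening: 0.0459
gripper_force: 30.0
```

```bash

python3 -m creep '[{"claw":0,"tx":-0.5,"ty":-3.5,"tz":0,"spin":-0.09},{"claw":0,"tx":-1,"ty":-7,"tz":0,"spin":-0.18},{"claw":0,"tx":-1.5,"ty":-10.5,"tz":0,"spin":-0.27},{"claw":0,"tx":-2,"ty":-14,"tz":0,"spin":-0.36},{"claw":0.0,"tx":-2.4,"ty":-17.7,"tz":0,"spin":-0.455}]'
python3 -m creep '[{"claw":0,"tx":0,"ty":0,"tz":0,"spin":0},{"claw":0,"tx":0,"ty":0,"tz":-1,"spin":0},{"claw":0,"tx":0,"ty":0,"tz":-3,"spin":0},{"claw":0,"tx":0,"ty":0,"tz":-4,"spin":0},{"claw":0.0,"tx":0,"ty":0,"tz":-4,"spin":0}]'
python3 -m creep '[{"claw":0,"tx":0,"ty":0,"tz":0,"spin":0},{"claw":0,"tx":0,"ty":0,"tz":0,"spin":0},{"claw":0,"tx":0,"ty":0,"tz":0,"spin":0},{"claw":0,"tx":0,"ty":0,"tz":0,"spin":0},{"claw":0.0,"tx":0,"ty":0,"tz":0,"spin":0}]'
```

```text
time: 20.82
ee_pos: [0.4835, -0.2373, 0.2]
eef_rot: [-0.851, -3.021, -0.001]
force: [0.6, 1.6, -2.9]
opening: 0.0451
gripper_force: 30.0
time: 21.23
ee_pos: [0.4827, -0.2337, 0.1578]
eef_rot: [-0.84, -3.018, -0.004]
force: [-0.2, -0.3, -2.6]
opening: 0.0457
gripper_force: 30.0
time: 21.65
ee_pos: [0.4851, -0.2367, 0.1621]
eef_rot: [0.846, 3.024, -0.0]
force: [-0.6, -0.6, -2.3]
opening: 0.0459
gripper_force: 30.0
```

```bash

python3 -m creep '[{"claw":0,"tx":-0.2,"ty":-0.05,"tz":-0.7,"spin":0},{"claw":0,"tx":-0.2,"ty":-0.05,"tz":-1.4,"spin":0},{"claw":0,"tx":-0.2,"ty":-0.05,"tz":-2,"spin":0},{"claw":0,"tx":-0.2,"ty":-0.05,"tz":-2,"spin":0},{"claw":0.0,"tx":-0.2,"ty":-0.05,"tz":-2,"spin":0}]'
python3 -m creep '[{"claw":0,"tx":0,"ty":0,"tz":0,"spin":0},{"claw":0,"tx":0,"ty":0,"tz":0,"spin":0},{"claw":0,"tx":0,"ty":0,"tz":0,"spin":0},{"claw":0,"tx":0,"ty":0,"tz":0,"spin":0},{"claw":0.0,"tx":0,"ty":0,"tz":0,"spin":0}]'
```

```text
time: 22.07
ee_pos: [0.4824, -0.237, 0.1408]
eef_rot: [-0.846, -3.024, -0.0]
force: [-0.2, 0.2, -2.6]
opening: 0.0456
gripper_force: 30.0
time: 22.48
ee_pos: [0.4828, -0.2371, 0.1416]
eef_rot: [0.847, 3.025, -0.0]
force: [0.3, -0.7, -2.8]
opening: 0.046
gripper_force: 30.0
```

```bash

python3 -m creep '[{"claw":0,"tx":0,"ty":0,"tz":-0.1,"spin":0},{"claw":0,"tx":0.4,"ty":-0.25,"tz":-0.1,"spin":0},{"claw":0,"tx":0.9,"ty":-0.55,"tz":-0.1,"spin":0},{"claw":0,"tx":1.4,"ty":-0.85,"tz":-0.1,"spin":0},{"claw":0.0,"tx":1.8,"ty":-1.1,"tz":-0.1,"spin":0}]'
python3 -m creep '[{"claw":0,"tx":0.3,"ty":-0.18,"tz":0,"spin":0},{"claw":0,"tx":0.6,"ty":-0.36,"tz":0,"spin":0},{"claw":0,"tx":0.9,"ty":-0.55,"tz":0,"spin":0},{"claw":0,"tx":1.2,"ty":-0.73,"tz":0,"spin":0},{"claw":0.0,"tx":1.5,"ty":-0.91,"tz":0,"spin":0}]'
python3 -m creep '[{"claw":0,"tx":0.3,"ty":-0.18,"tz":0,"spin":0},{"claw":0,"tx":0.6,"ty":-0.36,"tz":0,"spin":0},{"claw":0,"tx":0.9,"ty":-0.55,"tz":0,"spin":0},{"claw":0,"tx":1.2,"ty":-0.73,"tz":0,"spin":0},{"claw":0.0,"tx":1.5,"ty":-0.91,"tz":0,"spin":0}]'
```

```text
time: 22.9
ee_pos: [0.5017, -0.2487, 0.1405]
eef_rot: [0.846, 3.025, -0.0]
force: [1.0, 0.1, -2.0]
opening: 0.046
gripper_force: 30.0
time: 23.32
ee_pos: [0.5159, -0.2573, 0.1404]
eef_rot: [-0.847, -3.025, -0.0]
force: [0.4, 0.0, -2.3]
opening: 0.0459
gripper_force: 30.0
time: 23.73
ee_pos: [0.531, -0.2665, 0.1404]
eef_rot: [-0.847, -3.025, 0.0]
force: [-0.9, 0.2, -2.3]
opening: 0.0456
gripper_force: 30.0
```

```bash

python3 -m creep '[{"claw":0,"tx":0.3,"ty":-0.18,"tz":0,"spin":0},{"claw":0,"tx":0.6,"ty":-0.36,"tz":0,"spin":0},{"claw":0,"tx":0.9,"ty":-0.55,"tz":0,"spin":0},{"claw":0,"tx":1.2,"ty":-0.73,"tz":0,"spin":0},{"claw":0.0,"tx":1.5,"ty":-0.91,"tz":0,"spin":0}]'
python3 -m creep '[{"claw":0,"tx":0.2,"ty":-0.12,"tz":0,"spin":0},{"claw":0,"tx":0.5,"ty":-0.3,"tz":0,"spin":0},{"claw":0,"tx":0.8,"ty":-0.48,"tz":0,"spin":0},{"claw":0,"tx":1.1,"ty":-0.67,"tz":0,"spin":0},{"claw":0.0,"tx":1.3,"ty":-0.79,"tz":0,"spin":0}]'
```

```text
time: 24.15
ee_pos: [0.5421, -0.2733, 0.1401]
eef_rot: [-0.844, -3.015, -0.004]
force: [-10.3, 6.3, 7.4]
opening: 0.0461
gripper_force: 30.0
time: 24.57
ee_pos: [0.5564, -0.2817, 0.14]
eef_rot: [-0.846, -3.018, -0.003]
force: [-8.6, 5.4, 5.9]
opening: 0.0458
gripper_force: 30.0
```

```bash

python3 -m creep '[{"claw":0,"tx":0.1,"ty":-0.06,"tz":0,"spin":0},{"claw":0,"tx":0.2,"ty":-0.12,"tz":0,"spin":0},{"claw":0,"tx":0.25,"ty":-0.15,"tz":0,"spin":0},{"claw":0,"tx":0.25,"ty":-0.15,"tz":0,"spin":0},{"claw":0.0,"tx":0.25,"ty":-0.15,"tz":0,"spin":0}]'
```

```text
time: 24.98
ee_pos: [0.5565, -0.2818, 0.1403]
eef_rot: [-0.845, -3.013, -0.006]
force: [-10.2, 6.4, 6.0]
opening: 0.0457
gripper_force: 30.0
```

```bash

python3 -m creep '[{"claw":0,"tx":-0.45,"ty":0.27,"tz":0,"spin":0},{"claw":0.65,"tx":-0.45,"ty":0.27,"tz":0,"spin":0},{"claw":0.65,"tx":-0.45,"ty":0.27,"tz":0,"spin":0},{"claw":0.65,"tx":-0.45,"ty":0.27,"tz":0,"spin":0},{"claw":0.65,"tx":-0.45,"ty":0.27,"tz":0,"spin":0}]'
python3 -m creep '[{"claw":0.65,"tx":0,"ty":0,"tz":2,"spin":0},{"claw":0.65,"tx":0,"ty":0,"tz":5,"spin":0},{"claw":0.65,"tx":0,"ty":0,"tz":8,"spin":0},{"claw":0.65,"tx":0,"ty":3,"tz":9,"spin":0},{"claw":0.65,"tx":0,"ty":7,"tz":9,"spin":0}]'
python3 -m creep '[{"claw":0.65,"tx":0,"ty":4,"tz":0,"spin":0.1},{"claw":0.65,"tx":0,"ty":8,"tz":0,"spin":0.2},{"claw":0.65,"tx":0,"ty":12,"tz":0,"spin":0.3},{"claw":0.65,"tx":0,"ty":16,"tz":0,"spin":0.4},{"claw":0.65,"tx":0,"ty":20,"tz":0,"spin":0.47}]'
python3 - <<'E'
from geo import *
im=viewer.camera("top");np.save("pics/t5.npy",im);s=ctrl.get_state();print(s['ee_pos'],s['time'])
a=np.load("pics/top0.npy").astype(int)
for n,(x,y) in dict(f0=(141,145),f1=(101,186),f2=(145,218)).items():
    sl=np.s_[y-16:y+16,x-18:x+18]; print(n,np.abs(im[sl].astype(int)-a[sl]).mean())
h=300
cv2.imwrite("pics/t5.png",np.hstack([cv2.resize(im[115:240,80:180,::-1],(320,400)),cv2.resize(im[90:215,325:455,::-1],(416,400),interpolation=cv2.INTER_CUBIC)]))
E
```

```text
time: 25.4
ee_pos: [0.5578, -0.2828, 0.141]
eef_rot: [0.846, 3.023, -0.001]
force: [-0.5, -0.8, 0.3]
opening: 0.0601
gripper_force: 0.0
time: 25.82
ee_pos: [0.5585, -0.2178, 0.2344]
eef_rot: [0.857, 3.012, -0.007]
force: [1.1, 1.2, 0.4]
opening: 0.0607
gripper_force: 0.0
time: 26.23
ee_pos: [0.5572, -0.0104, 0.231]
eef_rot: [0.112, 3.138, -0.0]
force: [0.5, 0.1, -0.8]
opening: 0.0603
gripper_force: 0.0
[0.557  0.0022 0.2312] 26.2833
f0 11.122106481481481
f1 3.1171875
f2 2.933449074074074
```

View pics/t5.png

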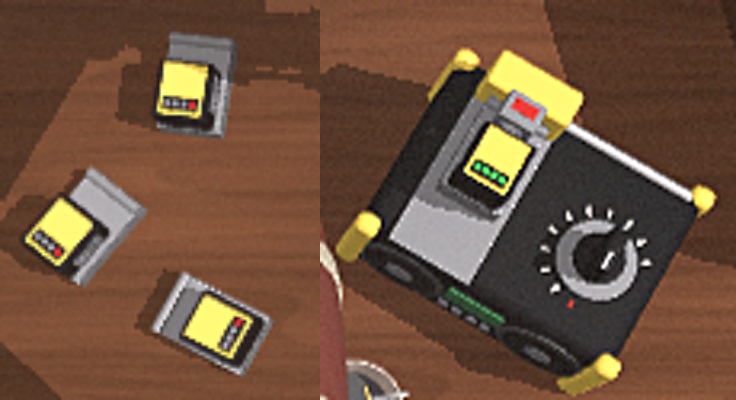

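```bash

python3 -m creep '[{"claw":0.75,"tx":0.2,"ty":4,"tz":0,"spin":0},{"claw":0.75,"tx":0.4,"ty":8,"tz":0,"spin":0},{"claw":0.75,"tx":0.6,"ty":12,"tz":0,"spin":0},{"claw":0.75,"tx":0.8,"ty":16,"tz":0,"spin":0},{"claw":0.75,"tx":1,"ty":20,"tz":0,"spin":0}]'
python3 -m creep '[{"claw":0.75,"tx":0.2,"ty":4,"tz":0,"spin":0},{"claw":0.75,"tx":0.4,"ty":8,"tz":-1,"spin":0},{"claw":0.75,"tx":0.6,"ty":12,"tz":-3,"spin":0},{"claw":0.75,"tx":0.8,"ty":14,"tz":-5,"spin":0},{"claw":0.75,"tx":0.8,"ty":14,"tz":-8,"spin":0}]'
python3 -m creep '[{"claw":0.75,"tx":0,"ty":0,"tz":0,"spin":0},{"claw":0.75,"tx":0,"ty":0,"tz":0,"spin":0},{"claw":0.75,"tx":0,"ty":0,"tz":0,"spin":0},{"claw":0.75,"tx":0,"ty":0,"tz":0,"spin":0},{"claw":0.75,"tx":0,"ty":0,"tz":0,"spin":0}]'
```

```text
time: 26.7
ee_pos: [0.5674, 0.1896, 0.2309]
eef_rot: [0.12, 3.138, 0.001]
force: [0.3, 0.2, 0.2]
opening: 0.0695
gripper_force: 0.0
time: 27.12
ee_pos: [0.5744, 0.3378, 0.1515]
eef_rot: [0.105, 3.136, 0.016]
force: [0.0, -0.2, 0.9]
opening: 0.07
gripper_force: 0.0
time: 27.53
ee_pos: [0.5764, 0.3272, 0.1528]
eef_rot: [0.122, 3.136, 0.003]
force: [0.1, 0.2, 0.1]
opening: 0.0698
gripper_force: 0.0
```

```bash

python3 -m creep '[{"claw":0.75,"tx":-0.2,"ty":1.1,"tz":-1,"spin":0},{"claw":0.75,"tx":-0.2,"ty":1.1,"tz":-4,"spin":0},{"claw":0.75,"tx":-0.2,"ty":1.1,"tz":-7,"spin":0},{"claw":0.75,"tx":-0.2,"ty":1.1,"tz":-10,"spin":0},{"claw":0.75,"tx":-0.2,"ty":1.1,"tz":-12.1,"spin":0}]'
python3 -m creep '[{"claw":0.75,"tx":0,"ty":0,"tz":0,"spin":0},{"claw":0.5,"tx":0,"ty":0,"tz":0,"spin":0},{"claw":0.3,"tx":0,"ty":0,"tz":0,"spin":0},{"claw":0,"tx":0,"ty":0,"tz":0,"spin":0},{"claw":0.0,"tx":0,"ty":0,"tz":0,"spin":0}]'
python3 -m creep '[{"claw":0,"tx":0,"ty":0,"tz":0,"spin":0},{"claw":0,"tx":0,"ty":0,"tz":0,"spin":0},{"claw":0,"tx":0,"ty":0,"tz":0,"spin":0},{"claw":0,"tx":0,"ty":0,"tz":0,"spin":0},{"claw":0.0,"tx":0,"ty":0,"tz":0,"spin":0}]'
```

```text
time: 27.95
ee_pos: [0.5713, 0.3391, 0.0269]
eef_rot: [-0.118, -3.137, 0.001]
force: [-0.2, -0.3, -0.1]
opening: 0.0697
gripper_force: 0.0
time: 28.37
ee_pos: [0.5739, 0.3397, 0.0316]
eef_rot: [0.119, 3.136, 0.003]
force: [0.2, 0.9, 0.5]
opening: 0.0476
gripper_force: 0.0
time: 28.78
ee_pos: [0.5738, 0.3398, 0.0315]
eef_rot: [0.119, 3.137, 0.004]
force: [-0.5, -2.0, 5.4]
opening: 0.046
gripper_force: 29.8
```

```bash

python3 -m creep '[{"claw":0,"tx":0,"ty":0,"tz":1,"spin":0},{"claw":0,"tx":0,"ty":0,"tz":4,"spin":0},{"claw":0,"tx":0,"ty":0,"tz":8,"spin":0},{"claw":0,"tx":-0.5,"ty":-3,"tz":11,"spin":0},{"claw":0.0,"tx":-1.2,"ty":-7,"tz":11,"spin":-0.015}]'
python3 -m creep '[{"claw":0,"tx":-0.7,"ty":-3.8,"tz":0,"spin":0},{"claw":0,"tx":-1.4,"ty":-7.6,"tz":0,"spin":0},{"claw":0,"tx":-2.1,"ty":-11.4,"tz":0,"spin":0},{"claw":0,"tx":-2.8,"ty":-15.2,"tz":0,"spin":0},{"claw":0.0,"tx":-3.3,"ty":-17.8,"tz":0,"spin":0}]'
python3 -m creep '[{"claw":0,"tx":0,"ty":0,"tz":-1.5,"spin":0},{"claw":0,"tx":0,"ty":0,"tz":-3,"spin":0},{"claw":0,"tx":0,"ty":0,"tz":-4.5,"spin":0},{"claw":0,"tx":0,"ty":0,"tz":-6,"spin":0},{"claw":0.0,"tx":0,"ty":0,"tz":-6,"spin":0}]'
python3 -m creep '[{"claw":0,"tx":0,"ty":0,"tz":0,"spin":0},{"claw":0,"tx":0,"ty":0,"tz":0,"spin":0},{"claw":0,"tx":0,"ty":0,"tz":0,"spin":0},{"claw":0,"tx":0,"ty":0,"tz":0,"spin":0},{"claw":0.0,"tx":0,"ty":0,"tz":0,"spin":0}]'
```

```text
time: 29.2
ee_pos: [0.5633, 0.2765, 0.1462]
eef_rot: [0.13, 3.128, 0.019]
force: [2.5, 0.3, -3.1]
opening: 0.046
gripper_force: 29.7
time: 29.62
ee_pos: [0.5255, 0.0854, 0.139]
eef_rot: [-0.149, -3.135, 0.007]
force: [1.1, -1.5, -3.9]
opening: 0.046
gripper_force: 29.7
time: 30.03
ee_pos: [0.5246, 0.0899, 0.0767]
eef_rot: [-0.142, -3.131, 0.004]
force: [-1.1, -0.1, -3.8]
opening: 0.0459
gripper_force: 29.7
time: 30.45
ee_pos: [0.5282, 0.091, 0.0802]
eef_rot: [0.142, 3.137, 0.0]
force: [-0.3, -0.9, -3.8]
opening: 0.0463
gripper_force: 29.7
```

```bash

python3 -m creep '[{"claw":0,"tx":0.1,"ty":0.1,"tz":-0.7,"spin":0},{"claw":0,"tx":0.1,"ty":0.1,"tz":-1.4,"spin":0},{"claw":0,"tx":0.1,"ty":0.1,"tz":-2,"spin":0},{"claw":0,"tx":0.1,"ty":0.1,"tz":-2.6,"spin":0},{"claw":0.0,"tx":0.1,"ty":0.1,"tz":-2.6,"spin":0}]'
python3 -m creep '[{"claw":0,"tx":0,"ty":0,"tz":0,"spin":0},{"claw":0,"tx":0,"ty":0,"tz":0,"spin":0},{"claw":0,"tx":0,"ty":0,"tz":0,"spin":0},{"claw":0,"tx":0,"ty":0,"tz":0,"spin":0},{"claw":0.0,"tx":0,"ty":0,"tz":0,"spin":0}]'
```

```text
time: 30.87
ee_pos: [0.5287, 0.0918, 0.0529]
eef_rot: [-0.143, -3.138, 0.001]
force: [0.3, -0.3, -3.2]
opening: 0.046
gripper_force: 29.8
time: 31.28
ee_pos: [0.5286, 0.0919, 0.0533]
eef_rot: [-0.142, -3.138, 0.0]
force: [-0.6, -0.5, -3.4]
opening: 0.0459
gripper_force: 29.8
```

```bash

python3 -m creep '[{"claw":0,"tx":0.5,"ty":-0.05,"tz":0,"spin":0},{"claw":0,"tx":1,"ty":-0.09,"tz":0,"spin":0},{"claw":0,"tx":1.5,"ty":-0.14,"tz":0,"spin":0},{"claw":0,"tx":2,"ty":-0.18,"tz":0,"spin":0},{"claw":0,"tx":2.5,"ty":-0.23,"tz":0,"spin":0}]'
python3 -m creep '[{"claw":0,"tx":0.3,"ty":-0.03,"tz":0,"spin":0},{"claw":0,"tx":0.6,"ty":-0.05,"tz":0,"spin":0},{"claw":0,"tx":0.9,"ty":-0.08,"tz":0,"spin":0},{"claw":0,"tx":1.2,"ty":-0.11,"tz":0,"spin":0},{"claw":0,"tx":1.5,"ty":-0.14,"tz":0,"spin":0}]'
python3 -m creep '[{"claw":0,"tx":0.5,"ty":-0.05,"tz":0,"spin":0},{"claw":0,"tx":1,"ty":-0.09,"tz":0,"spin":0},{"claw":0,"tx":1.5,"ty":-0.14,"tz":0,"spin":0},{"claw":0,"tx":2,"ty":-0.18,"tz":0,"spin":0},{"claw":0,"tx":2.5,"ty":-0.23,"tz":0,"spin":0}]'
```

```text
time: 31.7
ee_pos: [0.5545, 0.0895, 0.0535]
eef_rot: [0.143, 3.138, 0.0]
force: [0.3, 1.5, -3.4]
opening: 0.0462
gripper_force: 29.8
time: 32.12
ee_pos: [0.5686, 0.089, 0.0534]
eef_rot: [-0.141, -3.138, -0.001]
force: [-0.5, 2.2, -3.4]
opening: 0.0459
gripper_force: 29.7
time: 32.53
ee_pos: [0.594, 0.0865, 0.0534]
eef_rot: [-0.142, -3.138, -0.001]
force: [-1.5, 3.3, -3.9]
opening: 0.0455
gripper_force: 29.7
```

```bash

python3 -m creep '[{"claw":0,"tx":0.3,"ty":0.04,"tz":0,"spin":0},{"claw":0,"tx":0.6,"ty":0.02,"tz":0,"spin":0},{"claw":0,"tx":0.9,"ty":0,"tz":0,"spin":0},{"claw":0,"tx":1.2,"ty":-0.03,"tz":0,"spin":0},{"claw":0,"tx":1.5,"ty":-0.06,"tz":0,"spin":0}]'
python3 -m creep '[{"claw":0,"tx":0.3,"ty":-0.03,"tz":0,"spin":0},{"claw":0,"tx":0.6,"ty":-0.06,"tz":0,"spin":0},{"claw":0,"tx":0.8,"ty":-0.08,"tz":0,"spin":0},{"claw":0,"tx":0.8,"ty":-0.08,"tz":0,"spin":0},{"claw":0,"tx":0.8,"ty":-0.08,"tz":0,"spin":0}]'
python3 -m creep '[{"claw":0,"tx":0.1,"ty":-0.01,"tz":0,"spin":0},{"claw":0,"tx":0.2,"ty":-0.02,"tz":0,"spin":0},{"claw":0,"tx":0.3,"ty":-0.03,"tz":0,"spin":0},{"claw":0,"tx":0.3,"ty":-0.03,"tz":0,"spin":0},{"claw":0,"tx":0.3,"ty":-0.03,"tz":0,"spin":0}]'
```

```text
time: 32.95
ee_pos: [0.6043, 0.0856, 0.0533]
eef_rot: [-0.141, -3.129, 0.002]
force: [-7.0, 2.1, 1.0]
opening: 0.0459
gripper_force: 29.7
time: 33.37
ee_pos: [0.6127, 0.0839, 0.0532]
eef_rot: [-0.142, -3.129, 0.004]
force: [-9.5, 1.2, 2.5]
opening: 0.046
gripper_force: 29.9
time: 33.78
ee_pos: [0.6131, 0.0835, 0.0533]
eef_rot: [-0.142, -3.124, 0.005]
force: [-13.2, 1.9, 7.8]
opening: 0.0459
gripper_force: 30.0
```

```bash

python3 -m creep '[{"claw":0,"tx":0.1,"ty":-0.01,"tz":0,"spin":0},{"claw":0,"tx":0.2,"ty":-0.02,"tz":0,"spin":0},{"claw":0,"tx":0.3,"ty":-0.03,"tz":0,"spin":0},{"claw":0,"tx":0.3,"ty":-0.03,"tz":0,"spin":0},{"claw":0,"tx":0.3,"ty":-0.03,"tz":0,"spin":0}]'
python3 -m creep '[{"claw":0,"tx":-0.3,"ty":0.03,"tz":0,"spin":0},{"claw":0,"tx":-0.6,"ty":0.06,"tz":0,"spin":0},{"claw":0,"tx":-0.9,"ty":0.09,"tz":0,"spin":0},{"claw":0,"tx":-0.9,"ty":0.09,"tz":0,"spin":0},{"claw":0,"tx":-0.9,"ty":0.09,"tz":0,"spin":0}]'
```

```text
time: 34.2
ee_pos: [0.6134, 0.0833, 0.0532]
eef_rot: [-0.143, -3.118, 0.006]
force: [-17.1, 1.8, 10.9]
opening: 0.046
gripper_force: 30.0
time: 34.62
ee_pos: [0.6131, 0.0833, 0.0532]
eef_rot: [-0.144, -3.136, 0.003]
force: [-3.2, -0.1, -2.4]
opening: 0.0457
gripper_force: 30.0
```

```bash

python3 -m creep '[{"claw":0.6,"tx":0,"ty":0,"tz":0,"spin":0},{"claw":0.6,"tx":0,"ty":0,"tz":0,"spin":0},{"claw":0.6,"tx":0,"ty":0,"tz":0,"spin":0},{"claw":0.6,"tx":0,"ty":0,"tz":0,"spin":0},{"claw":0.6,"tx":0,"ty":0,"tz":0,"spin":0}]'
python3 -m creep '[{"claw":0.6,"tx":0,"ty":0,"tz":2,"spin":0},{"claw":0.6,"tx":0,"ty":0,"tz":5,"spin":0},{"claw":0.6,"tx":0,"ty":0,"tz":8,"spin":0},{"claw":0.75,"tx":0,"ty":0,"tz":10,"spin":0},{"claw":0.75,"tx":0,"ty":0,"tz":10,"spin":0}]'
python3 -m creep '[{"claw":0.75,"tx":-1.6,"ty":3.5,"tz":0,"spin":-0.1},{"claw":0.75,"tx":-3.2,"ty":7,"tz":0,"spin":-0.2},{"claw":0.75,"tx":-4.8,"ty":10.5,"tz":0,"spin":-0.3},{"claw":0.75,"tx":-6.4,"ty":14,"tz":0,"spin":-0.4},{"claw":0.75,"tx":-8,"ty":17.5,"tz":0,"spin":-0.5}]'
python3 -m creep '[{"claw":0.75,"tx":-1.6,"ty":3.5,"tz":0,"spin":-0.083},{"claw":0.75,"tx":-3.2,"ty":7,"tz":0,"spin":-0.083},{"claw":0.75,"tx":-4.8,"ty":10.5,"tz":0,"spin":-0.083},{"claw":0.75,"tx":-6.4,"ty":14,"tz":0,"spin":-0.083},{"claw":0.75,"tx":-7.8,"ty":17.5,"tz":0,"spin":-0.083}]'
python3 -m creep '[{"claw":0.75,"tx":0,"ty":0,"tz":0,"spin":0},{"claw":0.75,"tx":0,"ty":0,"tz":0,"spin":0},{"claw":0.75,"tx":0,"ty":0,"tz":0,"spin":0},{"claw":0.75,"tx":0,"ty":0,"tz":0,"spin":0},{"claw":0.75,"tx":0,"ty":0,"tz":0,"spin":0}]'
python3 - <<'E'
from geo import *
im=viewer.camera("scene");np.save("pics/s6.npy",im);im2=viewer.camera("top");np.save("pics/t6.npy",im2)
a=np.load("pics/top0.npy").astype(int)
for n,(x,y) in dict(f1=(101,186),f2=(145,218)).items():
    sl=np.s_[y-16:y+16,x-18:x+18]; print(n,np.abs(im2[sl].astype(int)-a[sl]).mean())
cv2.imwrite("pics/t6.png",np.hstack([cv2.resize(im2[70:250,70:330,::-1],(400,277)),cv2.resize(im[160:340,180:440,::-1],(400,277))]))
E
```

```text
time: 35.03
ee_pos: [0.6148, 0.0847, 0.054]
eef_rot: [0.143, 3.136, 0.0]
force: [0.2, -0.4, -0.1]
opening: 0.0558
gripper_force: 0.0
time: 35.45
ee_pos: [0.6174, 0.0855, 0.159]
eef_rot: [0.142, 3.127, 0.004]
force: [0.2, 0.9, -0.3]
opening: 0.0647
gripper_force: 0.0
time: 35.87
ee_pos: [0.5327, 0.2611, 0.1528]
eef_rot: [-0.922, -3.003, 0.001]
force: [0.2, 1.2, -0.0]
opening: 0.07
gripper_force: 0.0
time: 36.28
ee_pos: [0.4541, 0.4363, 0.1527]
eef_rot: [-1.037, -2.965, 0.002]
force: [0.7, -0.2, -0.2]
opening: 0.0696
gripper_force: 0.0
time: 36.7
ee_pos: [0.4572, 0.4326, 0.1533]
eef_rot: [1.043, 2.962, -0.002]
force: [0.6, -0.1, -0.3]
opening: 0.0699
gripper_force: 0.0
f1 43.820601851851855
f2 2.7763310185185186
```

View pics/t6.png

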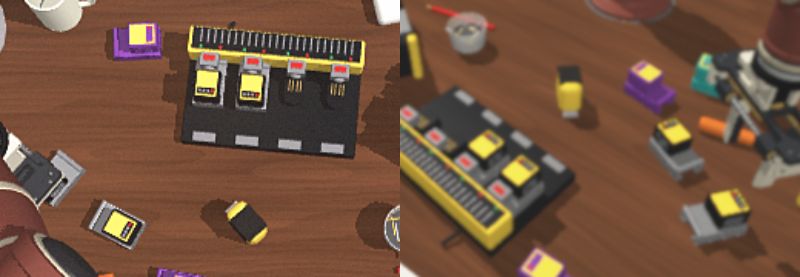

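```bash

python3 -m creep '[{"claw":0.75,"tx":-0.2,"ty":0.25,"tz":-1,"spin":0},{"claw":0.75,"tx":-0.2,"ty":0.25,"tz":-4,"spin":0},{"claw":0.75,"tx":-0.2,"ty":0.25,"tz":-7,"spin":0},{"claw":0.75,"tx":-0.2,"ty":0.25,"tz":-10,"spin":0},{"claw":0.75,"tx":-0.2,"ty":0.25,"tz":-12.1,"spin":0}]'
python3 -m creep '[{"claw":0.75,"tx":0,"ty":0,"tz":0,"spin":0},{"claw":0.5,"tx":0,"ty":0,"tz":0,"spin":0},{"claw":0.3,"tx":0,"ty":0,"tz":0,"spin":0},{"claw":0,"tx":0,"ty":0,"tz":0,"spin":0},{"claw":0.0,"tx":0,"ty":0,"tz":0,"spin":0}]'
python3 -m creep '[{"claw":0,"tx":0,"ty":0,"tz":0,"spin":0},{"claw":0,"tx":0,"ty":0,"tz":0,"spin":0},{"claw":0,"tx":0,"ty":0,"tz":0,"spin":0},{"claw":0,"tx":0,"ty":0,"tz":0,"spin":0},{"claw":0.0,"tx":0,"ty":0,"tz":0,"spin":0}]'
```

```text
time: 37.22
ee_pos: [0.4524, 0.436, 0.0292]
eef_rot: [-1.038, -2.963, 0.005]
force: [-0.6, -0.1, 0.8]
opening: 0.0697
gripper_force: 0.0
time: 37.63
ee_pos: [0.4544, 0.4379, 0.0343]
eef_rot: [1.038, 2.964, 0.004]
force: [-0.6, -2.0, 1.2]
opening: 0.0478
gripper_force: 0.8
time: 38.05
ee_pos: [0.4541, 0.4376, 0.0341]
eef_rot: [1.038, 2.964, 0.002]
force: [-1.4, -1.3, 6.4]
opening: 0.0457
gripper_force: 30.0
```

```bash

python3 -m creep '[{"claw":0,"tx":0,"ty":0,"tz":1,"spin":0},{"claw":0,"tx":0,"ty":0,"tz":4,"spin":0},{"claw":0,"tx":0,"ty":0,"tz":8,"spin":0},{"claw":0,"tx":0.3,"ty":-2,"tz":11,"spin":0.1},{"claw":0.0,"tx":0.6,"ty":-5,"tz":11,"spin":0.2}]'
python3 -m creep '[{"claw":0,"tx":0.6,"ty":-3.9,"tz":0,"spin":0.08},{"claw":0,"tx":1.2,"ty":-7.8,"tz":0,"spin":0.16},{"claw":0,"tx":1.8,"ty":-11.7,"tz":0,"spin":0.24},{"claw":0,"tx":2.4,"ty":-15.6,"tz":0,"spin":0.32},{"claw":0.0,"tx":3,"ty":-19.5,"tz":0,"spin":0.383}]'
python3 -m creep '[{"claw":0,"tx":0.6,"ty":-3.9,"tz":0,"spin":0},{"claw":0,"tx":1.2,"ty":-7.8,"tz":0,"spin":0},{"claw":0,"tx":1.8,"ty":-11.7,"tz":0,"spin":0},{"claw":0,"tx":2.4,"ty":-15.6,"tz":0,"spin":0},{"claw":0.0,"tx":3,"ty":-17.6,"tz":0,"spin":0}]'
python3 -m creep '[{"claw":0,"tx":0,"ty":0,"tz":-1.5,"spin":0},{"claw":0,"tx":0,"ty":0,"tz":-3,"spin":0},{"claw":0,"tx":0,"ty":0,"tz":-4.5,"spin":0},{"claw":0,"tx":0,"ty":0,"tz":-6,"spin":0},{"claw":0.0,"tx":0,"ty":0,"tz":-6,"spin":0}]'
python3 -m creep '[{"claw":0,"tx":0,"ty":0,"tz":0,"spin":0},{"claw":0,"tx":0,"ty":0,"tz":0,"spin":0},{"claw":0,"tx":0,"ty":0,"tz":0,"spin":0},{"claw":0,"tx":0,"ty":0,"tz":0,"spin":0},{"claw":0.0,"tx":0,"ty":0,"tz":0,"spin":0}]'
```

```text
time: 38.47
ee_pos: [0.4619, 0.3945, 0.1498]
eef_rot: [0.719, 3.05, 0.025]
force: [1.5, 1.0, -1.8]
opening: 0.0458
gripper_force: 30.0
time: 38.88
ee_pos: [0.4896, 0.1903, 0.1428]
eef_rot: [0.136, 3.138, -0.0]
force: [1.0, -0.2, -2.8]
opening: 0.0456
gripper_force: 30.0
time: 39.3
ee_pos: [0.5193, 0.0092, 0.1427]
eef_rot: [-0.154, -3.137, 0.007]
force: [-0.3, 0.2, -2.3]
opening: 0.0458
gripper_force: 30.0
time: 39.72
ee_pos: [0.5175, 0.0159, 0.0803]
eef_rot: [-0.143, -3.133, 0.001]
force: [0.2, 0.2, -2.7]
opening: 0.0456
gripper_force: 30.0
time: 40.13
ee_pos: [0.5202, 0.0163, 0.0832]
eef_rot: [0.142, 3.137, 0.0]
force: [-0.2, 0.6, -2.6]
opening: 0.0461
gripper_force: 30.0
```

```bash

python3 -m creep '[{"claw":0,"tx":0,"ty":0,"tz":-0.7,"spin":0},{"claw":0,"tx":0,"ty":0,"tz":-1.4,"spin":0},{"claw":0,"tx":0,"ty":0,"tz":-2,"spin":0},{"claw":0,"tx":0,"ty":0,"tz":-2.65,"spin":0},{"claw":0.0,"tx":0,"ty":0,"tz":-2.65,"spin":0}]'
python3 -m creep '[{"claw":0,"tx":0,"ty":0,"tz":0,"spin":0},{"claw":0,"tx":0,"ty":0,"tz":0,"spin":0},{"claw":0,"tx":0,"ty":0,"tz":0,"spin":0},{"claw":0,"tx":0,"ty":0,"tz":0,"spin":0},{"claw":0.0,"tx":0,"ty":0,"tz":0,"spin":0}]'
python3 -m creep '[{"claw":0,"tx":0.5,"ty":-0.05,"tz":0,"spin":0},{"claw":0,"tx":1,"ty":-0.09,"tz":0,"spin":0},{"claw":0,"tx":1.5,"ty":-0.14,"tz":0,"spin":0},{"claw":0,"tx":2,"ty":-0.18,"tz":0,"spin":0},{"claw":0,"tx":2.5,"ty":-0.23,"tz":0,"spin":0}]'
python3 -m creep '[{"claw":0,"tx":0.3,"ty":-0.03,"tz":0,"spin":0},{"claw":0,"tx":0.6,"ty":-0.05,"tz":0,"spin":0},{"claw":0,"tx":0.9,"ty":-0.08,"tz":0,"spin":0},{"claw":0,"tx":1.2,"ty":-0.11,"tz":0,"spin":0},{"claw":0,"tx":1.5,"ty":-0.14,"tz":0,"spin":0}]'
```

```text
time: 40.55
ee_pos: [0.5197, 0.0163, 0.0553]
eef_rot: [-0.142, -3.138, 0.0]
force: [0.3, 0.1, -2.6]
opening: 0.0457
gripper_force: 30.0
time: 40.97
ee_pos: [0.5196, 0.0163, 0.0558]
eef_rot: [-0.143, -3.138, 0.0]
force: [0.0, 0.3, -2.3]
opening: 0.0457
gripper_force: 30.0
time: 41.38
ee_pos: [0.5455, 0.0139, 0.0559]
eef_rot: [0.143, 3.138, 0.0]
force: [0.9, -0.4, -2.9]
opening: 0.046
gripper_force: 30.0
time: 41.8
ee_pos: [0.5598, 0.0125, 0.0559]
eef_rot: [-0.142, -3.138, 0.0]
force: [-0.4, -0.5, -3.5]
opening: 0.0455
gripper_force: 30.0
```

Sliding cleanly. Continuing to home, which I expect near x 0.605.

```bash

python3 -m creep '[{"claw":0,"tx":0.5,"ty":-0.05,"tz":0,"spin":0},{"claw":0,"tx":1,"ty":-0.09,"tz":0,"spin":0},{"claw":0,"tx":1.5,"ty":-0.14,"tz":0,"spin":0},{"claw":0,"tx":2,"ty":-0.18,"tz":0,"spin":0},{"claw":0,"tx":2.5,"ty":-0.23,"tz":0,"spin":0}]'
python3 -m creep '[{"claw":0,"tx":0.3,"ty":-0.03,"tz":0,"spin":0},{"claw":0,"tx":0.6,"ty":-0.05,"tz":0,"spin":0},{"claw":0,"tx":0.9,"ty":-0.08,"tz":0,"spin":0},{"claw":0,"tx":1.2,"ty":-0.11,"tz":0,"spin":0},{"claw":0,"tx":1.5,"ty":-0.14,"tz":0,"spin":0}]'
python3 -m creep '[{"claw":0,"tx":0.3,"ty":-0.03,"tz":0,"spin":0},{"claw":0,"tx":0.6,"ty":-0.06,"tz":0,"spin":0},{"claw":0,"tx":0.9,"ty":-0.08,"tz":0,"spin":0},{"claw":0,"tx":0.9,"ty":-0.08,"tz":0,"spin":0},{"claw":0,"tx":0.9,"ty":-0.08,"tz":0,"spin":0}]'
python3 -m creep '[{"claw":0,"tx":0.1,"ty":-0.01,"tz":0,"spin":0},{"claw":0,"tx":0.2,"ty":-0.02,"tz":0,"spin":0},{"claw":0,"tx":0.3,"ty":-0.03,"tz":0,"spin":0},{"claw":0,"tx":0.3,"ty":-0.03,"tz":0,"spin":0},{"claw":0,"tx":0.3,"ty":-0.03,"tz":0,"spin":0}]'
```

```text
time: 42.22
ee_pos: [0.5853, 0.0102, 0.0559]
eef_rot: [0.143, 3.138, -0.0]
force: [-0.5, 1.1, -2.4]
opening: 0.0458
gripper_force: 30.0
time: 42.63
ee_pos: [0.5941, 0.0094, 0.0558]
eef_rot: [-0.141, -3.126, 0.001]
force: [-8.2, 1.0, 3.6]
opening: 0.046
gripper_force: 30.0
time: 43.05
ee_pos: [0.6052, 0.0084, 0.0556]
eef_rot: [-0.141, -3.13, 0.001]
force: [-8.0, 0.2, 3.4]
opening: 0.0457
gripper_force: 30.0
time: 43.47
ee_pos: [0.6053, 0.0083, 0.0556]
eef_rot: [-0.141, -3.124, 0.001]
force: [-12.5, 1.4, 7.8]
opening: 0.0451
gripper_force: 30.0
```

```bash

python3 -m creep '[{"claw":0,"tx":-0.5,"ty":0.05,"tz":0,"spin":0},{"claw":0.6,"tx":-0.5,"ty":0.05,"tz":0,"spin":0},{"claw":0.6,"tx":-0.5,"ty":0.05,"tz":0,"spin":0},{"claw":0.6,"tx":-0.5,"ty":0.05,"tz":0,"spin":0},{"claw":0.6,"tx":-0.5,"ty":0.05,"tz":0,"spin":0}]'
python3 -m creep '[{"claw":0.6,"tx":0,"ty":0,"tz":2,"spin":0},{"claw":0.6,"tx":0,"ty":0,"tz":5,"spin":0},{"claw":0.6,"tx":0,"ty":0,"tz":8,"spin":0},{"claw":0.75,"tx":0,"ty":0,"tz":10,"spin":0},{"claw":0.75,"tx":0,"ty":0,"tz":10,"spin":0}]'
python3 -m creep '[{"claw":0.75,"tx":-2.3,"ty":3.1,"tz":0,"spin":0.12},{"claw":0.75,"tx":-4.6,"ty":6.2,"tz":0,"spin":0.24},{"claw":0.75,"tx":-7,"ty":9.3,"tz":0,"spin":0.36},{"claw":0.75,"tx":-9.3,"ty":12.4,"tz":0,"spin":0.48},{"claw":0.75,"tx":-11.5,"ty":15.4,"tz":0,"spin":0.6}]'
python3 -m creep '[{"claw":0.75,"tx":-2.3,"ty":3.1,"tz":0,"spin":0.12},{"claw":0.75,"tx":-4.6,"ty":6.2,"tz":0,"spin":0.24},{"claw":0.75,"tx":-7,"ty":9.3,"tz":0,"spin":0.36},{"claw":0.75,"tx":-9.3,"ty":12.4,"tz":0,"spin":0.48},{"claw":0.75,"tx":-11,"ty":14,"tz":0,"spin":0.588}]'
python3 -m creep '[{"claw":0.75,"tx":0,"ty":0,"tz":0,"spin":0},{"claw":0.75,"tx":0,"ty":0,"tz":0,"spin":0},{"claw":0.75,"tx":0,"ty":0,"tz":0,"spin":0},{"claw":0.75,"tx":0,"ty":0,"tz":0,"spin":0},{"claw":0.75,"tx":0,"ty":0,"tz":0,"spin":0}]'
python3 - <<'E'
from geo import *
im2=viewer.camera("top");np.save("pics/t7.npy",im2);s=viewer.camera("scene")
print(proj("top",[[.3833,.3127,.03],[.378,.3015,.056]]),proj("scene",[[.3833,.3127,.03]]))
cv2.imwrite("pics/t7.png",np.hstack([cv2.resize(im2[170:270,90:210,::-1],(400,333)),cv2.resize(s[190:290,310:430,::-1],(400,333))]))
E
```

```text
time: 43.88
ee_pos: [0.6083, 0.0082, 0.0564]
eef_rot: [0.143, 3.135, 0.0]
force: [-0.6, -0.5, 0.4]
opening: 0.0557
gripper_force: 0.0
time: 44.3
ee_pos: [0.6108, 0.0085, 0.1613]
eef_rot: [0.143, 3.127, 0.002]
force: [0.9, 0.5, 0.2]
opening: 0.0648
gripper_force: 0.0
time: 44.72
ee_pos: [0.4905, 0.1636, 0.1555]
eef_rot: [-0.8, 3.038, 0.0]
force: [1.2, -0.2, -0.3]
opening: 0.0702
gripper_force: 0.0
time: 45.13
ee_pos: [0.3791, 0.3067, 0.156]
eef_rot: [-1.652, 2.67, 0.005]
force: [-0.4, 1.2, 0.1]
opening: 0.0699
gripper_force: 0.0
time: 45.55
ee_pos: [0.383, 0.3009, 0.1557]
eef_rot: [1.633, -2.684, 0.001]
force: [-0.2, 0.1, 0.1]
opening: 0.0695
gripper_force: 0.0
[[145.5417 215.4105]
 [147.625  216.2107]] [[359.2374 254.2376]]
```

View pics/t7.png

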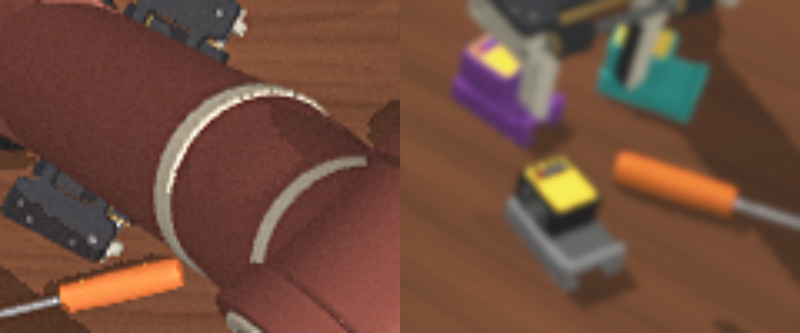

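```bash

python3 -m creep '[{"claw":0.68,"tx":-0.5,"ty":0.05,"tz":-1,"spin":0},{"claw":0.68,"tx":-0.5,"ty":0.05,"tz":-4,"spin":0},{"claw":0.68,"tx":-0.5,"ty":0.05,"tz":-7,"spin":0},{"claw":0.68,"tx":-0.5,"ty":0.05,"tz":-10,"spin":0},{"claw":0.68,"tx":-0.5,"ty":0.05,"tz":-12.3,"spin":0}]'
python3 -m creep '[{"claw":0.68,"tx":0,"ty":0,"tz":0,"spin":0},{"claw":0.5,"tx":0,"ty":0,"tz":0,"spin":0},{"claw":0.3,"tx":0,"ty":0,"tz":0,"spin":0},{"claw":0,"tx":0,"ty":0,"tz":0,"spin":0},{"claw":0.0,"tx":0,"ty":0,"tz":0,"spin":0}]'
python3 -m creep '[{"claw":0,"tx":0,"ty":0,"tz":0,"spin":0},{"claw":0,"tx":0,"ty":0,"tz":0,"spin":0},{"claw":0,"tx":0,"ty":0,"tz":0,"spin":0},{"claw":0,"tx":0,"ty":0,"tz":0,"spin":0},{"claw":0.0,"tx":0,"ty":0,"tz":0,"spin":0}]'
```

```text
time: 46.07
ee_pos: [0.3769, 0.3018, 0.0312]
eef_rot: [1.636, -2.681, 0.001]
force: [-0.1, -0.9, 0.4]
opening: 0.0632
gripper_force: 0.0
time: 46.48
ee_pos: [0.3779, 0.3035, 0.0345]
eef_rot: [-1.636, 2.678, 0.001]
force: [-0.1, -1.3, 2.9]
opening: 0.0457
gripper_force: 30.0
time: 46.9
ee_pos: [0.3778, 0.3035, 0.0345]
eef_rot: [-1.636, 2.678, 0.0]
force: [0.4, -1.1, 6.9]
opening: 0.0455
gripper_force: 30.0
```

```bash

python3 -m creep '[{"claw":0,"tx":0,"ty":0,"tz":1,"spin":0},{"claw":0,"tx":0,"ty":0,"tz":4,"spin":0},{"claw":0,"tx":0,"ty":0,"tz":8,"spin":0},{"claw":0,"tx":1,"ty":-1,"tz":11,"spin":-0.1},{"claw":0.0,"tx":3,"ty":-3,"tz":11,"spin":-0.2}]'
python3 -m creep '[{"claw":0,"tx":1.5,"ty":-3.5,"tz":0,"spin":-0.12},{"claw":0,"tx":3,"ty":-7,"tz":0,"spin":-0.24},{"claw":0,"tx":4.5,"ty":-10.5,"tz":0,"spin":-0.36},{"claw":0,"tx":6,"ty":-14,"tz":0,"spin":-0.48},{"claw":0.0,"tx":7.5,"ty":-17.3,"tz":0,"spin":-0.6}]'
python3 -m creep '[{"claw":0,"tx":0.8,"ty":-3.9,"tz":0,"spin":-0.12},{"claw":0,"tx":1.6,"ty":-7.8,"tz":0,"spin":-0.24},{"claw":0,"tx":2.4,"ty":-11.7,"tz":0,"spin":-0.36},{"claw":0,"tx":3.3,"ty":-15.6,"tz":0,"spin":-0.388},{"claw":0.0,"tx":3.3,"ty":-16,"tz":0,"spin":-0.388}]'
python3 -m creep '[{"claw":0,"tx":0,"ty":0,"tz":-1.5,"spin":0},{"claw":0,"tx":0,"ty":0,"tz":-3,"spin":0},{"claw":0,"tx":0,"ty":0,"tz":-4.5,"spin":0},{"claw":0,"tx":0,"ty":0,"tz":-6,"spin":0},{"claw":0.0,"tx":0,"ty":0,"tz":-6,"spin":0}]'
python3 -m creep '[{"claw":0,"tx":0,"ty":0,"tz":0,"spin":0},{"claw":0,"tx":0,"ty":0,"tz":0,"spin":0},{"claw":0,"tx":0,"ty":0,"tz":0,"spin":0},{"claw":0,"tx":0,"ty":0,"tz":0,"spin":0},{"claw":0.0,"tx":0,"ty":0,"tz":0,"spin":0}]'
```

```text
time: 47.32
ee_pos: [0.4065, 0.2786, 0.1492]
eef_rot: [-1.362, 2.819, 0.01]
force: [1.1, 1.6, -2.8]
opening: 0.0455
gripper_force: 30.0
time: 47.73
ee_pos: [0.481, 0.0973, 0.1432]
eef_rot: [0.455, -3.107, 0.0]
force: [1.0, -0.2, -4.4]
opening: 0.0456
gripper_force: 30.0
time: 48.15
ee_pos: [0.515, -0.071, 0.143]
eef_rot: [0.164, 3.136, -0.011]
force: [0.6, -1.9, -3.2]
opening: 0.046
gripper_force: 30.0
time: 48.57
ee_pos: [0.5116, -0.0597, 0.0806]
eef_rot: [-0.141, -3.131, -0.001]
force: [-1.0, 0.1, -3.0]
opening: 0.0457
gripper_force: 30.0
time: 48.98
ee_pos: [0.5151, -0.0602, 0.0837]
eef_rot: [0.142, 3.137, -0.0]
force: [0.9, 0.1, -3.2]
opening: 0.0458
gripper_force: 30.0
```

```bash

python3 -m creep '[{"claw":0,"tx":0.1,"ty":0.07,"tz":-0.7,"spin":0},{"claw":0,"tx":0.1,"ty":0.07,"tz":-1.4,"spin":0},{"claw":0,"tx":0.1,"ty":0.07,"tz":-2,"spin":0},{"claw":0,"tx":0.1,"ty":0.07,"tz":-2.65,"spin":0},{"claw":0.0,"tx":0.1,"ty":0.07,"tz":-2.65,"spin":0}]'
python3 -m creep '[{"claw":0,"tx":0,"ty":0,"tz":0,"spin":0},{"claw":0,"tx":0,"ty":0,"tz":0,"spin":0},{"claw":0,"tx":0,"ty":0,"tz":0,"spin":0},{"claw":0,"tx":0,"ty":0,"tz":0,"spin":0},{"claw":0.0,"tx":0,"ty":0,"tz":0,"spin":0}]'
python3 -m creep '[{"claw":0,"tx":0.5,"ty":-0.05,"tz":0,"spin":0},{"claw":0,"tx":1,"ty":-0.09,"tz":0,"spin":0},{"claw":0,"tx":1.5,"ty":-0.14,"tz":0,"spin":0},{"claw":0,"tx":2,"ty":-0.18,"tz":0,"spin":0},{"claw":0,"tx":2.5,"ty":-0.23,"tz":0,"spin":0}]'
python3 -m creep '[{"claw":0,"tx":0.3,"ty":-0.03,"tz":0,"spin":0},{"claw":0,"tx":0.6,"ty":-0.05,"tz":0,"spin":0},{"claw":0,"tx":0.9,"ty":-0.08,"tz":0,"spin":0},{"claw":0,"tx":1.2,"ty":-0.11,"tz":0,"spin":0},{"claw":0,"tx":1.5,"ty":-0.14,"tz":0,"spin":0}]'
```

```text
time: 49.4
ee_pos: [0.5157, -0.0595, 0.0558]
eef_rot: [-0.142, -3.138, 0.0]
force: [0.7, -0.4, -3.1]
opening: 0.0459
gripper_force: 30.0
time: 49.82
ee_pos: [0.5156, -0.0595, 0.0563]
eef_rot: [-0.143, -3.138, 0.0]
force: [0.5, 0.6, -3.1]
opening: 0.0459
gripper_force: 30.0
time: 50.23
ee_pos: [0.5415, -0.0619, 0.0565]
eef_rot: [0.143, 3.138, -0.0]
force: [-0.1, 0.3, -3.8]
opening: 0.0456
gripper_force: 30.0
time: 50.65
ee_pos: [0.5559, -0.0633, 0.0564]
eef_rot: [-0.143, -3.138, 0.0]
force: [0.5, 1.0, -3.3]
opening: 0.0458
gripper_force: 30.0
```

```bash

python3 -m creep '[{"claw":0,"tx":0.5,"ty":-0.05,"tz":0,"spin":0},{"claw":0,"tx":1,"ty":-0.09,"tz":0,"spin":0},{"claw":0,"tx":1.5,"ty":-0.14,"tz":0,"spin":0},{"claw":0,"tx":2,"ty":-0.18,"tz":0,"spin":0},{"claw":0,"tx":2.5,"ty":-0.23,"tz":0,"spin":0}]'
python3 -m creep '[{"claw":0,"tx":0.3,"ty":-0.03,"tz":0,"spin":0},{"claw":0,"tx":0.6,"ty":-0.05,"tz":0,"spin":0},{"claw":0,"tx":0.9,"ty":-0.08,"tz":0,"spin":0},{"claw":0,"tx":1.2,"ty":-0.11,"tz":0,"spin":0},{"claw":0,"tx":1.5,"ty":-0.14,"tz":0,"spin":0}]'
python3 -m creep '[{"claw":0,"tx":0.3,"ty":-0.03,"tz":0,"spin":0},{"claw":0,"tx":0.6,"ty":-0.06,"tz":0,"spin":0},{"claw":0,"tx":0.9,"ty":-0.08,"tz":0,"spin":0},{"claw":0,"tx":0.9,"ty":-0.08,"tz":0,"spin":0},{"claw":0,"tx":0.9,"ty":-0.08,"tz":0,"spin":0}]'
python3 -m creep '[{"claw":0,"tx":0.1,"ty":-0.01,"tz":0,"spin":0},{"claw":0,"tx":0.2,"ty":-0.02,"tz":0,"spin":0},{"claw":0,"tx":0.3,"ty":-0.03,"tz":0,"spin":0},{"claw":0,"tx":0.3,"ty":-0.03,"tz":0,"spin":0},{"claw":0,"tx":0.3,"ty":-0.03,"tz":0,"spin":0}]'
```

```text
time: 51.07
ee_pos: [0.5813, -0.0655, 0.0564]
eef_rot: [0.143, 3.138, -0.0]
force: [0.0, -0.1, -3.2]
opening: 0.0457
gripper_force: 30.0
time: 51.48
ee_pos: [0.5888, -0.0664, 0.0564]
eef_rot: [-0.142, -3.123, 0.001]
force: [-10.5, 0.5, 7.1]
opening: 0.0456
gripper_force: 30.0
time: 51.9
ee_pos: [0.6017, -0.0676, 0.056]
eef_rot: [-0.142, -3.131, 0.001]
force: [-6.8, 0.4, 1.7]
opening: 0.0459
gripper_force: 30.0
time: 52.32
ee_pos: [0.6018, -0.0677, 0.0562]
eef_rot: [-0.141, -3.125, 0.001]
force: [-11.1, 0.3, 6.3]
opening: 0.0461
gripper_force: 30.0
```

Home at the wall. Release, retreat and check.

```bash

python3 -m creep '[{"claw":0,"tx":-0.5,"ty":0.05,"tz":0,"spin":0},{"claw":0.6,"tx":-0.5,"ty":0.05,"tz":0,"spin":0},{"claw":0.6,"tx":-0.5,"ty":0.05,"tz":0,"spin":0},{"claw":0.6,"tx":-0.5,"ty":0.05,"tz":0,"spin":0},{"claw":0.6,"tx":-0.5,"ty":0.05,"tz":0,"spin":0}]'
python3 -m creep '[{"claw":0.6,"tx":0,"ty":0,"tz":3,"spin":0},{"claw":0.6,"tx":0,"ty":0,"tz":6,"spin":0},{"claw":0.6,"tx":0,"ty":0,"tz":10,"spin":0},{"claw":0.6,"tx":0,"ty":0,"tz":14,"spin":0},{"claw":0.6,"tx":0,"ty":0,"tz":17,"spin":0}]'
python3 -m creep '[{"claw":0.6,"tx":-1.5,"ty":3.8,"tz":0,"spin":0},{"claw":0.6,"tx":-3,"ty":7.6,"tz":0,"spin":0},{"claw":0.6,"tx":-4.5,"ty":11.4,"tz":0,"spin":0},{"claw":0.6,"tx":-6,"ty":15.2,"tz":0,"spin":0},{"claw":0.6,"tx":-7.5,"ty":19,"tz":0,"spin":0}]'
python3 -m creep '[{"claw":0.6,"tx":-1.5,"ty":3.8,"tz":0,"spin":0},{"claw":0.6,"tx":-3,"ty":7.6,"tz":0,"spin":0},{"claw":0.6,"tx":-4.5,"ty":11.4,"tz":0,"spin":0},{"claw":0.6,"tx":-6,"ty":15.2,"tz":0,"spin":0},{"claw":0.6,"tx":-7.5,"ty":19,"tz":0,"spin":0}]'
python3 -m creep '[{"claw":0.6,"tx":-1.5,"ty":3.8,"tz":0,"spin":0},{"claw":0.6,"tx":-3,"ty":7.6,"tz":0,"spin":0},{"claw":0.6,"tx":-4.5,"ty":11.4,"tz":0,"spin":0},{"claw":0.6,"tx":-4.5,"ty":11.4,"tz":0,"spin":0},{"claw":0.6,"tx":-4.5,"ty":11.4,"tz":0,"spin":0}]'
python3 - <<'E'
from geo import *
im=viewer.camera("top")
cv2.imwrite("pics/end.png",cv2.resize(im[75:245,180:460,::-1],(800,486),interpolation=cv2.INTER_CUBIC))
E
```

```text
time: 52.73
ee_pos: [0.6043, -0.0676, 0.057]
eef_rot: [0.142, 3.135, -0.0]
force: [-0.1, 1.0, -0.6]
opening: 0.0559
gripper_force: 0.0
time: 53.15
ee_pos: [0.6043, -0.0675, 0.2304]
eef_rot: [0.142, 3.133, -0.0]
force: [1.5, -0.0, 0.9]
opening: 0.0556
gripper_force: 0.0
time: 53.57
ee_pos: [0.5275, 0.1242, 0.2271]
eef_rot: [0.143, 3.136, 0.001]
force: [1.3, 0.2, -0.4]
opening: 0.0558
gripper_force: 0.0
time: 53.98
ee_pos: [0.4523, 0.3146, 0.227]
eef_rot: [0.143, 3.137, 0.002]
force: [0.9, 0.2, 0.1]
opening: 0.0557
gripper_force: 0.0
time: 54.4
ee_pos: [0.4055, 0.43, 0.2265]
eef_rot: [-0.132, -3.138, -0.003]
force: [1.2, 0.1, -0.2]
opening: 0.0557
gripper_force: 0.0
```

View pics/end.png

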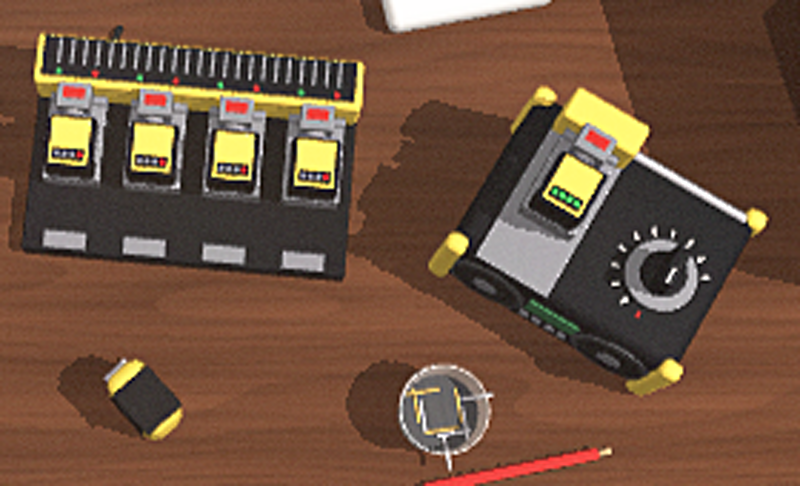

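All four flat packs are seated at the charger, with lamps at (66,155), (151,161), (233,169) and (313,177). The charged pack is on the radio at (567,198). The knob mark at (671,272) points toward the red off tick at (638,314), and the tape, tub and pencil are in place.

```bash
python3 -c "
from bench import ctrl
print(ctrl.sign_off())"
```

```text
the job is handed in; nothing more can be done
None
```

I handed the job in at about 54 s, but the judge returned no verdict: the radio is off, the charged pack is latched on it, all four flat packs are home on the charger, and the tape, tub and pencil are undisturbed.

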